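# Check in the finished sample cartridges with the barcode scanner

## Robot

A 6-joint arm with a two-finger parallel gripper is mounted at the origin on the work surface. World frame = base frame: x ahead of the robot, y to its left, z up, the work surface at z = 0. Lengths are in mm, angles in rad, forces in N, time in s.
With the tool pointing down it reaches from about 400 to 925 mm from the base axis. Payload 12.5 kg.
Tool frame: the origin (TCP) lies midway between the tips of the shut fingers; the grasp point (between the pads) lies 19 mm behind it; z points along the fingers, y is the line along which they close (so a half turn about z gives the same grasp; the last joint's range is limited). The gripper opens to 95 mm and grips with 3 to 60 N. Pads are 20 mm wide; open, the fingers measure 119 mm over their backs; the gripper's body (75 mm by 180 mm) begins 59 mm behind the grasp point.
Start: joints at [-1.435, 0.491, 1.559, -0, 1.092, -0.106], TCP at [149.679, -606.83, 214.661] pointing down, gripper open.
Joint ranges: [-3.1, 3.1], [-0.84, 2.19], [0.05, 2.79], [-1.13, 4.28], [0.06, 2.93], [-2.69, 2.69]. Speed limits (rad/s): [2.22, 2.22, 2.79, 3.14, 3.14, 3.14].

## Interface

Orientations are given as [roll, pitch, yaw] about the fixed x, y, z axes, in that order (R = Rz(yaw) Ry(pitch) Rx(roll)).
In Python, from cell import env gives the robot as it stands.
- The arm moves only by the tool arm_command, never from a script. Its argument "targets" is a list of rows, each a list of 5 numbers: the shift along the tool's x, y, z in mm, then the turn about the tool's z in degrees, then the opening, from 0 (shut) to 1 (fully open). In form: [[tx, ty, tz, roll, fingers], ...]. A call has 1 to 5 rows; each row is the pose to reach, as a shift and turn from the pose commanded when the call began, along the tool's axes at that moment; what a row does not reach only later rows make up. A row lasts 1/10 s, in which the tool goes at most 50 mm and 8.59 degrees, less where a joint would pass 70% of its speed; a pose out of reach is approached as far as the arm can. A call with a gripper value outside its range is refused whole. The fingers move at their own pace and stop on an object; the grip force is fixed at half the most. Time passes only in rows, so rows that repeat a pose let the fingers close. It gives the time, the measured TCP pose, the force, the opening and the grip force at its end, in the units of the state.
- env.state(): the state, without advancing time (a new reading comes with each control period).
- env.read_camera(name): name is "scene" or "side" or "wrist"; returns a dict with "frame" (480x640x3 uint8, red, green, blue), "vertical_fov" (degrees; the focal length in pixels is half the picture's height over the tangent of half this angle, whatever the lens; pixels are square), "cx", "cy" (the principal point, pixels), "world_from_camera" (4x4, takes a point from camera to world coordinates); the wrist camera has in their place "hand_eye" (4x4, takes a point from camera to tool coordinates, whose origin is the TCP and whose axes are the flange's). Camera axes: x right, y down, z forward; pixel columns grow to the right and rows downward; lengths in mm; the calibration is good to about 2 mm. A picture is of the moment at which its call begins: read the wrist's pose just before it. There is no depth.
- env.job_done(): hands the job in; it is judged then, once.
The state is a dict: "t": time; "joints": joint angles; "qvel": joint speeds; "tau": joint torques, N m; "eef_pos": TCP position; "tcp_rot": TCP orientation; "ft_force": force on the tool from outside, world axes, zero at the start; "moment": the same for the moment, N m; "opening": opening from 0.0 (shut) to 1.0 (fully open); "grip_force": force on a finger pad.
Only numpy, scipy, OpenCV 4.12 (cv2) and the standard library are available. Lean on these libraries where they do the work, as an engineer would, in place of code of your own. Each camera call takes 0.05 s, during which the arm holds its last target. There are 200 camera calls.

## Task

Slide the clamp's jaw fully open, lift the red cartridge out, and lay it and every other cartridge on the bench flat on the sloped rack, labels up. Once all are on the rack, take the barcode scanner and read each label in the order red, blue, green, yellow (skipping colours that are not there), holding it steady on each for about two seconds. Finish with the scanner laid back level in its cradle and the empty clamp slid fully shut, without disturbing the glassware and other things on the bench.

Things in the scene. Friction and masses are not known exactly. Their poses are not given: they have to be found in the camera images.
- rack_face (a point): rack, fixed: white board sloping up at 30 degrees away from the robot, 400 mm wide, 130 mm long up the slope, with a blue lip 12 mm high along its lower edge; turned up to 0.15 rad. Point: middle of the lower edge of the board's surface, at the lip, 35 mm above the bench; x up the slope, y along the rack, z out of the board
- clamp: clamp, fixed: grey base 200 x 100 x 12 mm (x -110 to 90 mm) with a 30 mm wide seat, top 24 mm above the bench, on which the red cartridge lies, centre at x = 31 mm, between the sliding jaw and a fixed blue jaw (x 64 to 84 mm, 44 mm tall); its two 64 mm sides are free for fingers. Origin: on the bench under the base; x from the sliding to the fixed jaw, z up
- jaw (a joint): sliding jaw of the clamp, m: 0 shut, 0.045 fully open; slides along the clamp's -x, about 3 N of friction, stays where left. While shut its steel lip (52 to 58 mm above the bench) hangs 10 mm over the cartridge's end, which cannot be lifted straight out until the jaw is open
- jaw_tab (a point): top centre of the black upright tab on the sliding jaw, 96 mm above the bench; tab 16 mm (clamp's x) by 24 mm (clamp's y), standing 38 mm above the jaw's top, free all round. It moves with the jaw; axes as the clamp's
- cart_red: red plastic sample cartridge, a block 64 (x) x 40 (y) x 24 mm (z), 90 g, with a black end at +x and a white barcode label on its top; held in the clamp at the start, always there. Origin: centre of its underside; x along its length, z up through the label
- cart_blue: blue plastic sample cartridge, a block 64 (x) x 40 (y) x 24 mm (z), 90 g, with a black end at +x and a white barcode label on its top; if present, it lies label up on the bench in front of the rack; it may be knocked aside. Origin: centre of its underside; x along its length, z up through the label
- cart_green: green plastic sample cartridge, a block 64 (x) x 40 (y) x 24 mm (z), 90 g, with a black end at +x and a white barcode label on its top; if present, it lies label up on the bench in front of the rack; it may be knocked aside. Origin: centre of its underside; x along its length, z up through the label
- cart_yellow: yellow plastic sample cartridge, a block 64 (x) x 40 (y) x 24 mm (z), 90 g, with a black end at +x and a white barcode label on its top; if present, it lies label up on the bench in front of the rack; it may be knocked aside. Origin: centre of its underside; x along its length, z up through the label
- label_red (a point): centre of the barcode label of the red cartridge, on its top face, 24 mm over its underside; axes as the cartridge's
- label_blue (a point): centre of the barcode label of the blue cartridge, on its top face, 24 mm over its underside; axes as the cartridge's
- label_green (a point): centre of the barcode label of the green cartridge, on its top face, 24 mm over its underside; axes as the cartridge's
- label_yellow (a point): centre of the barcode label of the yellow cartridge, on its top face, 24 mm over its underside; axes as the cartridge's
- scanner: barcode scanner, 0.2 kg: straight level grey handle 130 (x) x 28 (y) x 26 mm (z), x -75 to 55 mm, and at its +x end a yellow and black head, 48 mm wide, bent to look 60 degrees below the handle. Origin: under the handle; x to the head, z up. Grip the handle across y near the origin (free between the yokes: x -48 to 33 mm); mass centre at x = 20 mm
- scanner_window (a point): centre of the scanner's window, at x 104, z -32 mm in its frame; x of this point is the beam (60 degrees below the handle's x: square to the rack's board with the handle level, facing up the slope). It reads without a trigger: label centre 50 to 130 mm (best 90) ahead, within 12 mm of the beam's line, beam within 25 degrees of square, held still 1.5 s
- cradle: scanner cradle, fixed: black foot 130 x 100 x 10 mm and two grey yokes 14 mm thick (at x -55 and 40 mm), whose slots, 38 mm wide and 13 mm deep, carry the handle with its underside 80 mm above the bench. Origin: on the bench, right below the scanner's origin when it lies there; x the way the scanner then faces, z up
- sample_jar: clear jar with a blue lid, 64 mm diameter, 75 mm tall; leave alone
- beaker: glass beaker, 72 mm diameter, 90 mm tall; leave alone
- blue_cap: blue screw cap, 44 mm diameter, 20 mm tall; leave alone
- wash_bottle: white wash bottle with a red cap, 60 mm diameter, 150 mm tall; leave alone
- vial: glass vial standing upright, 22 mm diameter, 45 mm tall; leave alone
Not all that is in view belongs to the job. What is shaped like the clamp but purple is not meant.

How it is judged (in metres and radians):
On the way, in this order (a step that is already met when the one before it is completed fails the run):
1. the clamp's jaw is slid fully open (value of joint jaw above 0.038 m), for 0.2 s.
2. every cartridge lies on the sloped rack, label up, let go (z of cart_red in the frame of rack_face between -0.005 and 0.006 m and x of cart_red in the frame of rack_face between 0.012 and 0.118 m and y of cart_red in the frame of rack_face between -0.192 and 0.192 m and angle between the z axis of each of cart_red, cart_blue, cart_green, cart_yellow and the z axis of rack_face, either way round below 0.12 rad and angle between each of cart_red, cart_blue, cart_green, cart_yellow's own z axis and vertical below 1 rad and linear speed of each of cart_red, cart_blue, cart_green, cart_yellow below 0.02 m/s and contact force between the fingers and cart_red below 0.05 N and z of cart_blue in the frame of rack_face between -0.005 and 0.006 m and x of cart_blue in the frame of rack_face between 0.012 and 0.118 m and y of cart_blue in the frame of rack_face between -0.192 and 0.192 m and contact force between the fingers and cart_blue below 0.05 N and z of cart_green in the frame of rack_face between -0.005 and 0.006 m and x of cart_green in the frame of rack_face between 0.012 and 0.118 m and y of cart_green in the frame of rack_face between -0.192 and 0.192 m and contact force between the fingers and cart_green below 0.05 N and z of cart_yellow in the frame of rack_face between -0.005 and 0.006 m and x of cart_yellow in the frame of rack_face between 0.012 and 0.118 m and y of cart_yellow in the frame of rack_face between -0.192 and 0.192 m and contact force between the fingers and cart_yellow below 0.05 N), for 0.3 s.
3. the scanner is held steady, aimed at the red cartridge's label on the rack (x of label_red in the frame of scanner_window between 0.05 and 0.13 m and y of label_red in the frame of scanner_window between -0.012 and 0.012 m and z of label_red in the frame of scanner_window between -0.012 and 0.012 m and angle between the x axis of scanner_window and the z axis of cart_red, either way round below 0.44 rad and z of cart_red in the frame of rack_face between -0.005 and 0.006 m), for 1.5 s.
4. the scanner is held steady, aimed at the blue cartridge's label on the rack (x of label_blue in the frame of scanner_window between 0.05 and 0.13 m and y of label_blue in the frame of scanner_window between -0.012 and 0.012 m and z of label_blue in the frame of scanner_window between -0.012 and 0.012 m and angle between the x axis of scanner_window and the z axis of cart_blue, either way round below 0.44 rad and z of cart_blue in the frame of rack_face between -0.005 and 0.006 m), for 1.5 s.
5. the scanner is held steady, aimed at the green cartridge's label on the rack (x of label_green in the frame of scanner_window between 0.05 and 0.13 m and y of label_green in the frame of scanner_window between -0.012 and 0.012 m and z of label_green in the frame of scanner_window between -0.012 and 0.012 m and angle between the x axis of scanner_window and the z axis of cart_green, either way round below 0.44 rad and z of cart_green in the frame of rack_face between -0.005 and 0.006 m), for 1.5 s.
6. the scanner is held steady, aimed at the yellow cartridge's label on the rack (x of label_yellow in the frame of scanner_window between 0.05 and 0.13 m and y of label_yellow in the frame of scanner_window between -0.012 and 0.012 m and z of label_yellow in the frame of scanner_window between -0.012 and 0.012 m and angle between the x axis of scanner_window and the z axis of cart_yellow, either way round below 0.44 rad and z of cart_yellow in the frame of rack_face between -0.005 and 0.006 m), for 1.5 s.
At the end, for the whole second after the job is handed in: Each cartridge lies label up and still on the board (within 6 mm and 7 degrees; centre 12 mm inside its lower and upper edges, 8 mm inside its sides); the scanner rests let go in its cradle (level to 7 degrees, 22 mm along, 12 mm across, 0.2 rad); the jaw is within 7 mm of shut (all of step 2 and z of scanner in the frame of cradle between 0.074 and 0.087 m and x of scanner in the frame of cradle between -0.022 and 0.022 m and y of scanner in the frame of cradle between -0.012 and 0.012 m and angle between the x axis of scanner and the x axis of cradle, either way round below 0.2 rad and angle between scanner's own z axis and vertical below 0.12 rad and linear speed of scanner below 0.02 m/s and contact force between the fingers and scanner below 0.05 N and value of joint jaw below 0.007 m); the robot touches nothing.
It fails at once if a bystander is pushed more than 40 mm from its place (distance of any of sample_jar, beaker, blue_cap, wash_bottle, vial from where it was at the start of the episode above 0.04 m).
It fails at once if the scanner is dropped on the bench (height (world z) of scanner below 0.03 m).
Of cart_blue, cart_green, cart_yellow only 2 to 3 are there at a start; the rules pass over those that are not, and their reading is None.
At some moment in a run one of cart_blue, cart_green, cart_yellow may be knocked a few centimetres aside while the robot is not near it.
It also fails if it takes over 200 s, if anything falls off the work surface, if the arm or the gripper's body presses on something with over 40 N, if the wrist force passes 120 N, or if a joint passes its speed limit or range.

## Working session

There is one attempt and no reset: what is moved stays moved. The work goes in short steps, Python scripts to look and compute and a tool call to move; the robot and the scene stay as the last step left them, time stands still between calls to the robot, and variables do not carry over. Pictures are saved under pics/ and viewed, at most 14 in all, crops included, and the job is handed in when it is done.

Besides the shell and the picture viewer there is one more tool, called after "Emit:" as a command line: name --pt "numbers of a row" for each row, then --argument value for the rest. arm_command: Moves the arm, as the interface text tells. Its arguments: {"type":"object","properties":{"targets":{"type":"array","items":{"type":"array","items":{"type":"number"}}}},"required":["targets"]}

```bash
mkdir -p pics; ls; cat > h.py <<'E'
import numpy as np, cv2
from scipy.spatial.transform import Rotation as R
from cell import env
def cam(name):
    s=env.state(); c=env.read_camera(name)
    if name=="wrist":
        T=np.eye(4);T[:3,:3]=R.from_euler('xyz',s['tcp_rot']).as_matrix();T[:3,3]=s['eef_pos']
        c['world_from_camera']=T@np.array(c['hand_eye'])
    c={k:(np.array(v) if k!='vertical_fov' else v) for k,v in c.items()}
    return c
def save(c,fn): cv2.imwrite('pics/'+fn,c['frame'][:,:,::-1]); np.savez('pics/'+fn[:-4]+'.npz',**c)
def load(fn): return dict(np.load('pics/'+fn+'.npz'))
def px2w(c,u,v,z):
    f=240/np.tan(np.radians(float(c['vertical_fov']))/2)
    T=c['world_from_camera']; d=T[:3,:3]@np.array([(u-c['cx'])/f,(v-c['cy'])/f,1]); o=T[:3,3]
    return o+d*(z-o[2])/d[2]
def w2px(c,p):
    f=240/np.tan(np.radians(float(c['vertical_fov']))/2)
    T=np.linalg.inv(c['world_from_camera']); q=T[:3,:3]@np.array(p)+T[:3,3]
    return q[:2]/q[2]*f+[float(c['cx']),float(c['cy'])]
def tool(p,yaw=None):
    "shift from the present TCP to world p, in tool axes"
    s=env.state(); return R.from_euler('xyz',s['tcp_rot']).as_matrix().T@(np.array(p)-s['eef_pos'])
E
python3 - <<'E'
from h import *
s=env.state(); print({k:np.round(v,3) for k,v in s.items()})
for n in("scene","side","wrist"):
    c=cam(n); save(c,n+'0.png'); print(n,c['vertical_fov'],c['cx'],c['cy'],c['world_from_camera'].round(2).tolist())
E
```

```text
pics
{'t': np.float64(0.0), 'joints': array([-1.435,  0.492,  1.559, -0.   ,  1.092, -0.106]), 'qvel': array([ 0.002, -0.   , -0.   , -0.   ,  0.   ,  0.001]), 'tau': array([-1.0000e-03, -6.1264e+01, -2.5818e+01,  6.9000e-02,  4.8000e-02,
       -0.0000e+00]), 'eef_pos': array([ 149.631, -606.588,  214.095]), 'tcp_rot': array([-3.141, -0.   ,  0.242]), 'ft_force': array([-0.263,  0.476,  0.079]), 'moment': array([-0.047, -0.018, -0.03 ]), 'grip_force': np.float64(0.0), 'opening': np.float64(0.999)}
scene 57.23006140099467 312.0613995734804 237.5907986855597 [[-0.01, 0.77, -0.64, 1360.0], [1.0, 0.0, -0.01, -110.17], [-0.0, -0.64, -0.77, 1034.21], [0.0, 0.0, 0.0, 1.0]]
side 54.14810344926744 321.5697376768121 234.44644453783852 [[-0.78, -0.44, 0.43, 60.51], [-0.62, 0.56, -0.55, 511.66], [-0.0, -0.7, -0.71, 913.07], [0.0, 0.0, 0.0, 1.0]]
wrist 64.36653544018962 321.1868036473241 239.79063753384844 [[0.24, -0.94, -0.25, 218.94], [-0.97, -0.23, -0.06, -589.42], [-0.0, 0.26, -0.97, 384.84], [0.0, 0.0, 0.0, 1.0]]
```

View pics/scene0.png

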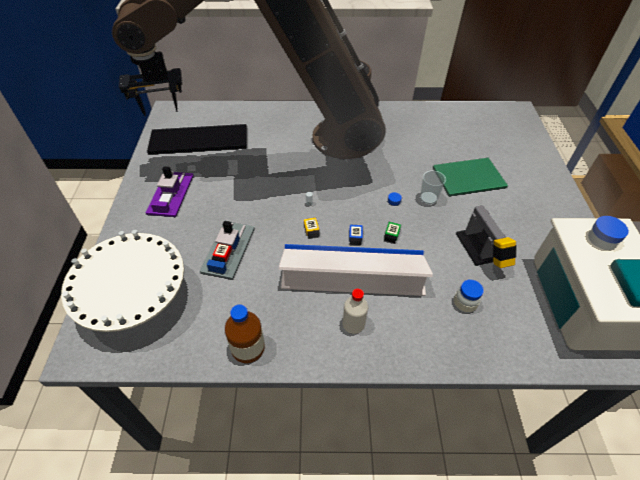

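View pics/side0.png

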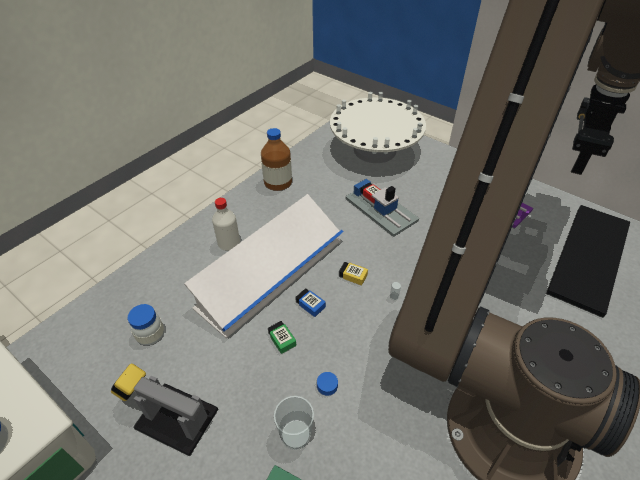

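```bash
python3 - <<'E'
from h import *
im=load('scene0')['frame'][:,:,::-1]
a=cv2.resize(im[215:285,195:295],None,fx=4,fy=4,interpolation=3)
b=cv2.resize(im[205:275,440:540],None,fx=4,fy=4,interpolation=3)
d=cv2.resize(im[210:300,270:440],(800,424)[:2],interpolation=3)[:320]
cv2.imwrite('pics/crop1.png',np.vstack([np.hstack([a,b]),d]))
E
```

```text
(no output)
```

View pics/crop1.png

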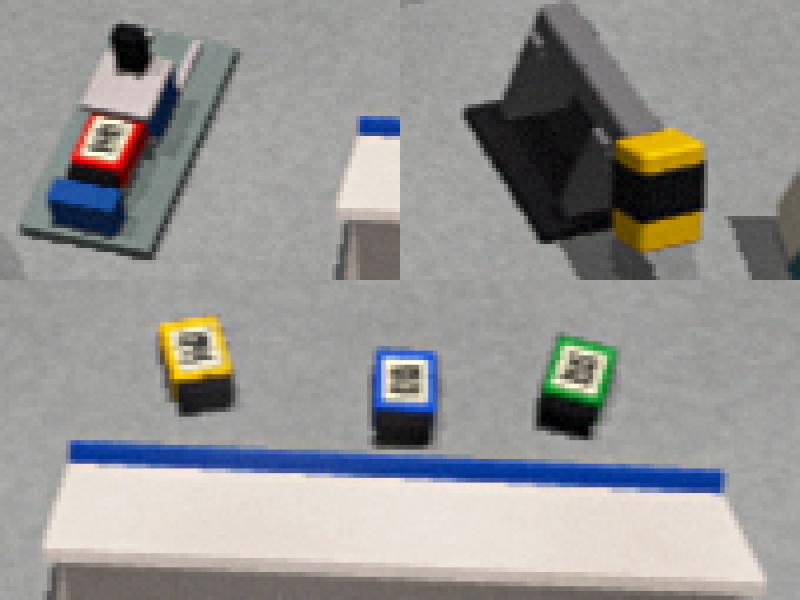

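```bash
python3 - <<'E'
from h import *
c=load('scene0')
A=lambda x,y:(195+x/4,215+y/4)
B=lambda x,y:(440+(x-400)/4,205+y/4)
D=lambda x,y:(270+x/4.706,210+(y-280)/4.711)
P=lambda n,p,z:print(n,px2w(c,*p,z).round(0))
P('rackL',D(70,463),35);P('rackR',D(723,491),35);P('rackUL',D(45,550),100);P('rackUR',D(765,585),100)
for n,q in dict(y=[(196,347),(160,322),(216,316),(232,374),(172,382)],b=[(405,381),(374,349),(437,352),(437,411),(374,411)],g=[(577,370),(558,335),(618,346),(600,406),(540,397)]).items():
    for p in q: P(n,D(*p),24)
P('red',A(105,141),48)
P('tab',A(130,30),96)
for p in [(240,50),(153,258),(20,233)]: P('base',A(*p),12)
for p in [(50,182),(124,187)]: P('fj',A(*p),44)
P('h0',B(558,8),106);P('h1',B(640,125),106)
for p in [(465,108),(545,242)]: P('foot',B(*p),10)
c0=c
for n,p,z in [('cap',(395,199),20),('vial',(310,199),45),('beaker',(433,176),90),('jar',(471,290),75),('wash',(358,295),150)]: P(n,p,z)
E
```

```text
rackL [ 565. -198.   35.]
rackR [586. 201.  35.]
rackUL [ 679. -203.  100.]
rackUR [701. 194. 100.]
y [ 460. -121.   24.]
y [ 438. -145.   24.]
y [ 432. -108.   24.]
y [483. -97.  24.]
y [ 490. -136.   24.]
b [489.  14.  24.]
b [461.  -5.  24.]
b [464.  36.  24.]
b [514.  33.  24.]
b [514.  -7.  24.]
g [479. 126.  24.]
g [448. 117.  24.]
g [458. 155.  24.]
g [509. 137.  24.]
g [502. 100.  24.]
red [ 581. -378.   48.]
tab [ 518. -361.   96.]
base [ 463. -296.   12.]
base [ 657. -340.   12.]
base [ 636. -437.   12.]
fj [ 615. -413.   44.]
fj [ 619. -360.   44.]
h0 [464. 369. 106.]
h1 [576. 399. 106.]
foot [478. 323.  10.]
foot [605. 354.  10.]
cap [346. 149.  20.]
vial [ 371. -126.   45.]
beaker [313. 263.  90.]
jar [731. 293.  75.]
wash [796.  -8. 150.]
```

```bash
cat >> h.py <<'E'
def plan(*ways,fing=None):
    "ways: (x,y,z,yaw); prints per call the end row [tx,ty,tz,roll] in tool axes at call start"
    s=env.state(); p=np.array(s['eef_pos'],float); yaw=s['tcp_rot'][2]
    for w in ways:
        d=np.array(w[:3])-p; dy=(w[3]-yaw+np.pi)%(2*np.pi)-np.pi if len(w)>3 else 0
        n=int(max(np.ceil(np.linalg.norm(d)/245),np.ceil(abs(np.degrees(dy))/42.5),1))
        for i in range(n):
            M=(R.from_euler('z',yaw)*R.from_euler('x',np.pi)).as_matrix()
            print(w[:3],i,'->',(M.T@(d/n)).round(0).tolist(),'roll',round(-np.degrees(dy/n),1),'rows>=',int(np.ceil(max(np.linalg.norm(d/n)/50,abs(np.degrees(dy/n))/8.59)))); p=p+d/n; yaw+=dy/n
E
python3 - <<'E'
from h import *
plan((535,-363,214,1.348))
E
```

```text
(535, -363, 214) 0 -> [216.0, -72.0, 0.0] roll -31.7 rows>= 5
(535, -363, 214) 1 -> [222.0, 52.0, 0.0] roll -31.7 rows>= 5
```

Emit:
arm_command --pt "216 -72 0 -31.7 1" --pt "216 -72 0 -31.7 1" --pt "216 -72 0 -31.7 1" --pt "216 -72 0 -31.7 1" --pt "216 -72 0 -31.7 1"

```text
t: 0.65
eef_pos: [344.6, -483.0, 214.6]
tcp_rot: [-3.141, -0.0, 0.801]
ft_force: [-0.7, -0.2, -0.3]
opening: 1.0
grip_force: 0.0
```

Emit:
arm_command --pt "222 52 0 -31.7 1" --pt "222 52 0 -31.7 1" --pt "222 52 0 -31.7 1" --pt "222 52 0 -31.7 1" --pt "222 52 0 -31.7 1"

```text
t: 1.15
eef_pos: [537.3, -360.7, 214.3]
tcp_rot: [-3.141, -0.0, 1.354]
ft_force: [-0.3, -0.1, 0.4]
opening: 1.006
grip_force: 0.0
```

```bash
python3 - <<'E'
from h import *
s=env.state();print(s['t'],s['eef_pos'].round(1),s['tcp_rot'].round(3),s['qvel'].round(2))
c=cam('wrist');save(c,'w1.png')
E
```

```text
1.15 [ 537.3 -360.7  214.3] [-3.141 -0.     1.354] [ 0.38  0.15 -0.27 -0.01  0.12  0.48]
```

View pics/w1.png

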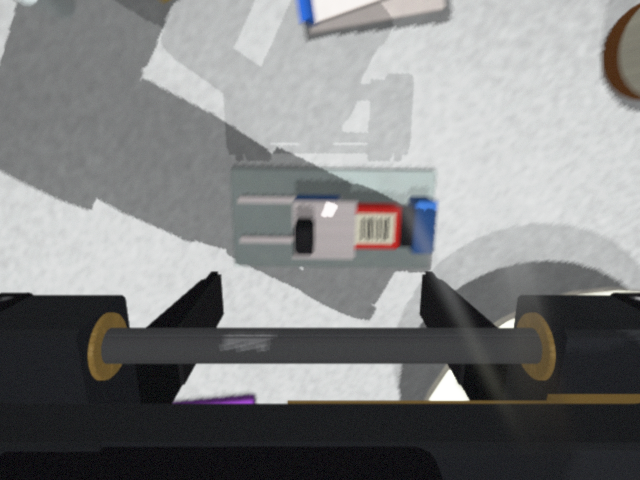

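```bash
python3 - <<'E'
from h import *
c=load('w1')
q=[px2w(c,u,v,12) for u,v in [(232,166),(437,168),(433,270),(234,266)]]
print(np.round(q,0)); m=np.mean(q,0); x=q[1]-q[0]; print('mid',m.round(1),np.arctan2(x[1],x[0]), np.arctan2(*(q[2]-q[3])[[1,0]]))
print('tab',px2w(c,304,236,96).round(1)); print('label',px2w(c,377,229,48), 'end', px2w(c,411,228,48), 'redsides',px2w(c,385,205,48),px2w(c,385,248,48))
plan((519,-361,214,1.348),(519,-361,66,1.348))
E
```

```text
[[ 463. -296.   12.]
 [ 655. -341.   12.]
 [ 637. -443.   12.]
 [ 437. -394.   12.]]
mid [ 548.1 -368.5   12. ] -0.22641305796126315 -0.23814440914766344
tab [ 523.2 -358.8   96. ]
label [ 584.58825197 -378.12483883   48.        ] end [ 614.86533293 -383.8433888    48.        ] redsides [ 595.49052682 -358.00590165   48.        ] [ 588.56894982 -397.36532084   48.        ]
(519, -361, 214) 0 -> [-6.0, -19.0, 0.0] roll 0.3 rows>= 1
(519, -361, 66) 0 -> [0.0, -0.0, 148.0] roll -0.0 rows>= 3
```

Emit:
arm_command --pt "-3 -17 0 0.3 1" --pt "-3 -17 50 0.3 1" --pt "-3 -17 98 0.3 1" --pt "-3 -17 146 0.3 1" --pt "-3 -17 146 0.3 1"

```text
t: 1.7
eef_pos: [514.9, -360.5, 63.0]
tcp_rot: [-3.133, -0.005, 1.343]
ft_force: [-0.4, 0.4, 1.0]
opening: 0.996
grip_force: 0.0
```

Emit:
arm_command --pt "0 0 0 0 0" --pt "0 0 0 0 0" --pt "0 0 0 0 0" --pt "0 0 0 0 0" --pt "0 0 0 0 0"

```text
t: 2.2
eef_pos: [517.8, -362.5, 69.8]
tcp_rot: [3.14, 0.001, 1.343]
ft_force: [0.8, -0.3, -0.2]
opening: 0.637
grip_force: 0.0
```

Emit:
arm_command --pt "0 0 0 0 0" --pt "0 0 0 0 0" --pt "0 0 0 0 0" --pt "0 0 0 0 0" --pt "0 0 0 0 0"

```text
t: 2.7
eef_pos: [517.6, -362.4, 68.6]
tcp_rot: [3.141, 0.0, 1.343]
ft_force: [2.8, -0.8, -1.6]
opening: 0.216
grip_force: 1.5
```

Emit:
arm_command --pt "0 0 0 0 0" --pt "0 0 0 0 0" --pt "0 -5 0 0 0" --pt "0 -15 0 0 0" --pt "0 -25 0 0 0"

```text
t: 3.2
eef_pos: [492.3, -356.5, 68.6]
tcp_rot: [3.141, 0.0, 1.343]
ft_force: [4.0, -1.8, -3.2]
opening: 0.169
grip_force: 30.0
```

Emit:
arm_command --pt "0 -8 0 0 0" --pt "0 -16 0 0 0" --pt "0 -23 0 0 0" --pt "0 -23 0 0 0" --pt "0 -23 0 0 0"

```text
t: 3.7
eef_pos: [477.3, -353.3, 68.6]
tcp_rot: [3.127, 0.004, 1.342]
ft_force: [48.3, -2.5, -29.0]
opening: 0.168
grip_force: 30.0
```

Emit:
arm_command --pt "0 6 0 0 0" --pt "0 6 0 0 1" --pt "0 6 0 0 1" --pt "0 6 0 0 1" --pt "0 6 0 0 1"

```text
t: 4.2
eef_pos: [476.0, -352.8, 68.8]
tcp_rot: [-3.141, -0.0, 1.343]
ft_force: [-0.8, -0.2, -0.5]
opening: 0.447
grip_force: 0.0
```

Emit:
arm_command --pt "0 0 0 0 1" --pt "0 0 0 0 1" --pt "0 0 -50 0 1" --pt "0 0 -100 0 1" --pt "0 0 -130 0 1"

```text
t: 4.7
eef_pos: [477.0, -353.2, 202.1]
tcp_rot: [3.139, 0.002, 1.343]
ft_force: [0.3, 0.3, 0.5]
opening: 0.869
grip_force: 0.0
```

```bash
python3 - <<'E'
from h import *
s=env.state();print(s['t'],s['eef_pos'].round(1),s['tcp_rot'].round(3),s['ft_force'])
plan((588,-377.5,200,-0.228))
E
```

```text
4.7 [ 477.  -353.2  202.1] [3.139e+00 2.000e-03 1.343e+00] [0.30513309 0.29745431 0.45892752]
(588, -377.5, 200) 0 -> [0.0, 38.0, 1.0] roll 30.0 rows>= 4
(588, -377.5, 200) 1 -> [19.0, 33.0, 1.0] roll 30.0 rows>= 4
(588, -377.5, 200) 2 -> [33.0, 19.0, 1.0] roll 30.0 rows>= 4
```

Emit:
arm_command --pt "0 38 0 30 1" --pt "0 38 0 30 1" --pt "0 38 0 30 1" --pt "0 38 0 30 1"

```text
t: 5.1
eef_pos: [513.6, -361.3, 198.5]
tcp_rot: [-3.141, 0.0, 0.814]
ft_force: [-0.6, 0.1, -0.5]
opening: 0.998
grip_force: 0.0
```

Emit:
arm_command --pt "19 33 0 30 1" --pt "19 33 0 30 1" --pt "19 33 0 30 1" --pt "19 33 0 30 1"

```text
t: 5.5
eef_pos: [550.7, -369.9, 198.3]
tcp_rot: [-3.141, 0.0, 0.29]
ft_force: [1.2, 0.8, -0.2]
opening: 1.001
grip_force: 0.0
```

Emit:
arm_command --pt "8 19 0 30 1" --pt "8 19 0 30 1" --pt "8 19 0 30 1" --pt "8 19 0 30 1" --pt "8 19 0 30 1"

```text
t: 6.0
eef_pos: [563.8, -385.9, 198.5]
tcp_rot: [-3.142, 0.0, -0.229]
ft_force: [0.6, 1.7, 0.1]
opening: 1.0
grip_force: 0.0
```

```bash
python3 - <<'E'
from h import *
c=cam('wrist');s=env.state();print(s['t'],s['eef_pos'].round(1),s['tcp_rot'].round(3),s['qvel'].round(2))
c=cam('wrist');save(c,'w2.png')
E
```

```text
6.05 [ 563.7 -385.9  198.6] [-3.142  0.    -0.226] [-0.   -0.   -0.    0.    0.   -0.03]
```

View pics/w2.png

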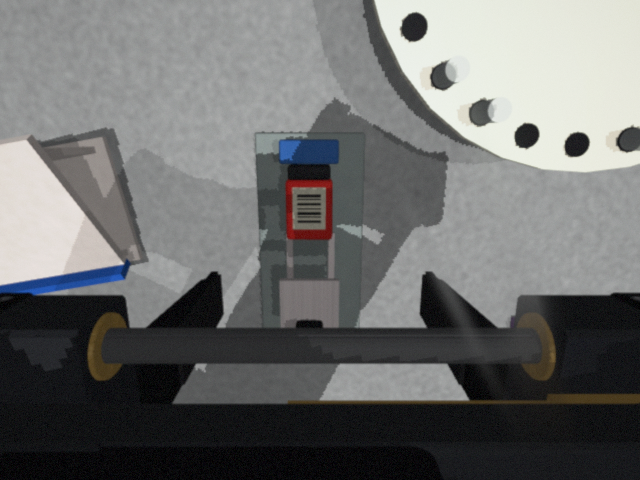

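```bash
python3 - <<'E'
from h import *
c=load('w2')
print('top corners',[px2w(c,u,v,48).round(1).tolist() for u,v in [(287,166),(331,166),(333,238),(286,238)]], 'label',px2w(c,309.5,208,48).round(1))
a,b=load('scene0'),load('side0')
for z in (60,80,100,120,140): print(z,px2w(a,124,281,z).round(0),px2w(b,378,124,z).round(0), px2w(a,184,285,z).round(0),px2w(c,400,85,z).round(0))
E
```

```text
top corners [[618.2, -368.9, 48.0], [610.1, -404.4, 48.0], [549.5, -392.7, 48.0], [558.6, -352.8, 48.0]] label [ 579.8 -378.9   48. ]
60 [ 696. -621.   60.] [ 750. -657.   60.] [ 709. -458.   60.] [ 658. -468.   60.]
80 [ 710. -610.   80.] [ 733. -630.   80.] [ 722. -451.   80.] [ 657. -464.   80.]
100 [ 724. -600.  100.] [ 717. -602.  100.] [ 735. -443.  100.] [ 655. -460.  100.]
120 [ 737. -589.  120.] [ 701. -575.  120.] [ 749. -436.  120.] [ 653. -455.  120.]
140 [ 751. -579.  140.] [ 685. -547.  140.] [ 762. -429.  140.] [ 652. -451.  140.]
```

Emit:
arm_command --pt "19 -11.5 0 0 1" --pt "19 -11.5 50 0 1" --pt "19 -11.5 100 0 1" --pt "19 -11.5 140 0 1" --pt "19 -11.5 169 0 1"

```text
t: 6.6
eef_pos: [584.1, -378.3, 26.7]
tcp_rot: [-3.141, 0.002, -0.225]
ft_force: [0.3, -1.0, 1.3]
opening: 1.001
grip_force: 0.0
```

Emit:
arm_command --pt "0 0 0 0 1" --pt "0 0 0 0 0" --pt "0 0 0 0 0" --pt "0 0 0 0 0" --pt "0 0 0 0 0"

```text
t: 7.1
eef_pos: [585.4, -379.3, 31.2]
tcp_rot: [3.141, -0.002, -0.227]
ft_force: [-0.3, -0.2, 0.3]
opening: 0.721
grip_force: 0.0
```

Emit:
arm_command --pt "0 0 0 0 0" --pt "0 0 0 0 0" --pt "0 0 0 0 0" --pt "0 0 0 0 0" --pt "0 0 0 0 0"

```text
t: 7.6
eef_pos: [585.0, -379.0, 29.7]
tcp_rot: [3.141, -0.0, -0.228]
ft_force: [0.5, -0.8, 1.8]
opening: 0.419
grip_force: 30.0
```

```bash
cat >> h.py <<'E'
RO=np.array([575.5,1.5]); RY=-0.053
def rk(xh,y): return RO+xh*np.array([np.cos(RY),np.sin(RY)])+y*np.array([-np.sin(RY),np.cos(RY)])
E
python3 - <<'E'
from h import *
plan((585,-379,150),(*rk(38,-138),150,RY),(*rk(38,-138),84))
E
```

```text
(585, -379, 150) 0 -> [0.0, -0.0, -120.0] roll -0.0 rows>= 3
(np.float64(606.1360651821992), np.float64(-138.31928161077084), 150) 0 -> [-34.0, -239.0, -0.0] roll -10.0 rows>= 5
(np.float64(606.1360651821992), np.float64(-138.31928161077084), 84) 0 -> [0.0, -0.0, 66.0] roll -0.0 rows>= 2
```

Emit:
arm_command --pt "0 0 -40 0 0" --pt "0 0 -80 0 0" --pt "0 0 -120 0 0" --pt "0 0 -120 0 0"

```text
t: 8.0
eef_pos: [586.7, -380.2, 155.5]
tcp_rot: [3.138, -0.008, -0.228]
ft_force: [-0.5, 0.2, -0.8]
opening: 0.417
grip_force: 30.0
```

Emit:
arm_command --pt "-8 -50 0 -3 0" --pt "-15 -98 0 -6 0" --pt "-21 -147 0 -9 0" --pt "-28 -196 0 -10 0" --pt "-34 -239 0 -10 0"

```text
t: 8.5
eef_pos: [605.3, -136.1, 148.8]
tcp_rot: [-3.141, 0.001, -0.052]
ft_force: [0.7, 0.2, -0.4]
opening: 0.421
grip_force: 30.0
```

Emit:
arm_command --pt "0 0 0 0 0" --pt "0 0 0 0 0" --pt "0 0 40 0 0" --pt "0 0 62 0 0" --pt "0 0 62 0 0"

```text
t: 9.0
eef_pos: [604.1, -139.4, 84.4]
tcp_rot: [-3.14, 0.005, -0.055]
ft_force: [-0.1, -0.1, -0.9]
opening: 0.422
grip_force: 30.0
```

Emit:
arm_command --pt "0 0 0 0 0" --pt "0 0 4 0 0" --pt "0 0 7 0 0" --pt "0 0 10 0 0" --pt "0 0 10 0 0"

```text
t: 9.5
eef_pos: [606.0, -138.8, 78.5]
tcp_rot: [3.141, -0.001, -0.053]
ft_force: [-2.8, -0.4, 4.9]
opening: 0.418
grip_force: 30.0
```

Emit:
arm_command --pt "0 0 3 0 0" --pt "0 0 6 0 0" --pt "0 0 9 0 0" --pt "0 0 9 0 0"

```text
t: 9.9
eef_pos: [605.9, -138.8, 70.0]
tcp_rot: [3.141, -0.001, -0.053]
ft_force: [-4.2, -0.8, 9.1]
opening: 0.419
grip_force: 30.0
```

```bash
python3 - <<'E'
from h import *
s=env.state();print(s['eef_pos'].round(1),s['ft_force'],s['moment'])
c=cam('side');save(c,'s1.png'); cv2.imwrite('pics/s1c.png',cv2.resize(c['frame'][130:330,180:440,::-1],(780,600)))
E
```

```text
[ 605.9 -138.8   70. ] [-4.22845547 -0.75739154  9.149212  ] [-0.12999966  0.61003556 -0.04759607]
```

View pics/s1c.png

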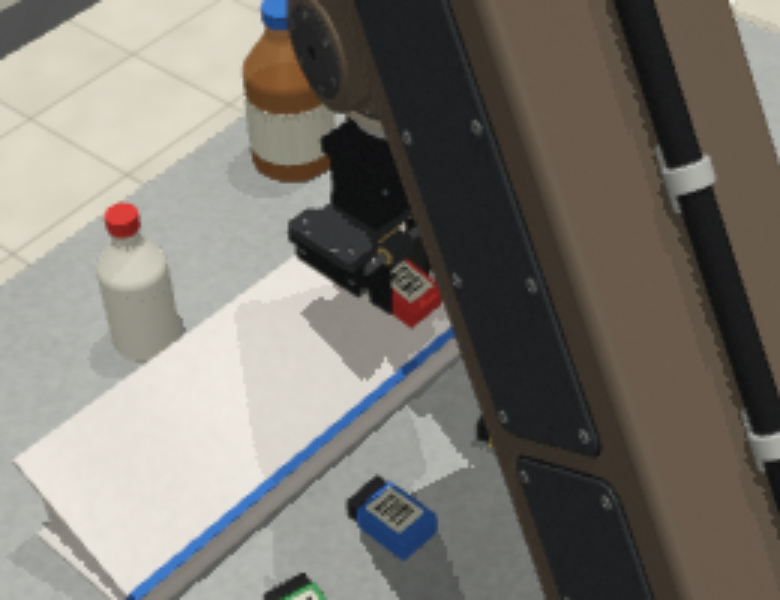

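Emit:
arm_command --pt "0 0 2 0 0" --pt "0 0 2 0 0.62" --pt "0 0 2 0 0.62" --pt "0 0 2 0 0.62" --pt "0 0 2 0 0.62"

```text
t: 10.45
eef_pos: [605.9, -138.4, 66.6]
tcp_rot: [3.141, -0.0, -0.053]
ft_force: [0.1, -0.4, -0.6]
opening: 0.614
grip_force: 0.0
```

Emit:
arm_command --pt "0 0 2 0 0.62" --pt "0 0 -20 0 0.62" --pt "0 0 -60 0 0.62" --pt "0 0 -90 0 1" --pt "0 0 -90 0 1"

```text
t: 10.95
eef_pos: [607.4, -138.9, 160.6]
tcp_rot: [3.14, -0.006, -0.053]
ft_force: [0.1, -0.6, -0.4]
opening: 0.736
grip_force: 0.0
```

```bash
python3 - <<'E'
from h import *
cam('wrist');s=env.state();print(s['t'],s['eef_pos'].round(1),s['tcp_rot'].round(3),s['opening'])
plan((445,-119,150,0.19))
c=cam('wrist');save(c,'w3.png')
E
```

```text
11.0 [ 606.5 -138.7  158.2] [ 3.141e+00 -3.000e-03 -5.300e-02] 0.776119439566137
(445, -119, 150) 0 -> [-162.0, -11.0, 8.0] roll -13.9 rows>= 4
```

View pics/w3.png

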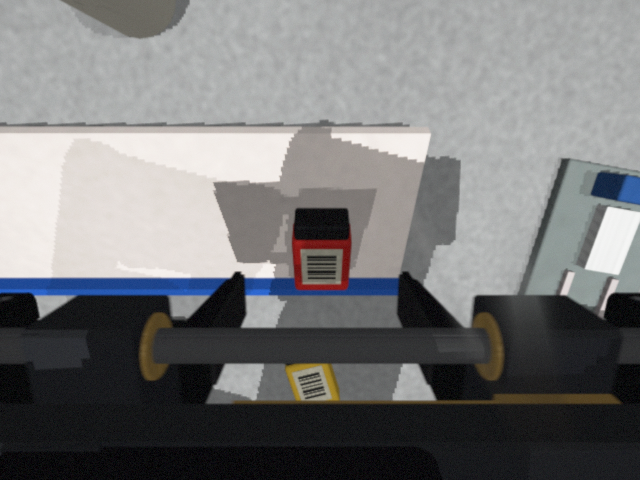

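```bash
cat >> h.py <<'E'
HUE=dict(red=(172,8),yellow=(20,34),green=(45,85),blue=(100,125))
def cart(c,col,z=24,roi=None):
    h=cv2.cvtColor(c['frame'],cv2.COLOR_RGB2HSV); lo,hi=HUE[col]; H=h[:,:,0]
    m=((H>=lo)&(H<=hi) if lo<hi else (H>=lo)|(H<=hi))&(h[:,:,1]>130)&(h[:,:,2]>60)
    m=m.astype(np.uint8)
    cs,_=cv2.findContours(m,cv2.RETR_EXTERNAL,cv2.CHAIN_APPROX_NONE)
    for k in sorted(cs,key=cv2.contourArea)[::-1][:3]:
        if cv2.contourArea(k)<300: continue
        k=k[:,0]; w=np.array([px2w(c,u,v,z)[:2] for u,v in k],np.float32)
        (x,y),(a,b),th=cv2.minAreaRect(w)
        th=np.radians(th) if a>b else np.radians(th+90)
        th=(th+np.pi/2)%np.pi-np.pi/2
        print(col,'px',k.min(0),k.max(0),'rect',round(x,1),round(y,1),round(max(a,b),1),round(min(a,b),1),'yaw',round(th,3),'centre',round(x+6*np.cos(th),1),round(y+6*np.sin(th),1))
E
python3 - <<'E'
from h import *
cart(load('w2'),'red',48); cart(load('w3'),'red',90)
plan((430,-126,180,0.19))
E
```

```text
red px [285 179] [331 239] rect 578.6 -377.6 51.9 39.0 yaw -0.226 centre 584.5 -378.9
red px [292 228] [350 289] rect 601.2 -137.9 41.9 37.9 yaw -0.071 centre 607.2 -138.3
(430, -126, 180) 0 -> [-176.0, -3.0, -23.0] roll -13.9 rows>= 4
```

Detector works. Over to yellow.

Emit:
arm_command --pt "-176 -3 -23 -13.9 1" --pt "-176 -3 -23 -13.9 1" --pt "-176 -3 -23 -13.9 1" --pt "-176 -3 -23 -13.9 1" --pt "-176 -3 -23 -13.9 1"

```text
t: 11.55
eef_pos: [426.9, -125.4, 179.1]
tcp_rot: [-3.14, 0.002, 0.189]
ft_force: [0.8, -0.9, 0.5]
opening: 1.003
grip_force: 0.0
```

Emit:
arm_command --pt "0 0 0 0 1" --pt "0 0 0 0 1"

```text
t: 11.75
eef_pos: [430.9, -126.3, 179.0]
tcp_rot: [-3.141, 0.0, 0.19]
ft_force: [0.2, 0.1, 0.2]
opening: 1.003
grip_force: 0.0
```

```bash
python3 - <<'E'
from h import *
s=env.state();print(s['t'],s['eef_pos'].round(1),s['tcp_rot'].round(3),s['opening'])
c=cam('wrist');save(c,'w4.png')
cart(c,'yellow')
E
```

```text
11.75 [ 430.9 -126.3  179. ] [-3.141  0.     0.19 ] 1.0027512219728962
yellow px [300 159] [346 220] rect 459.3 -122.0 51.7 39.2 yaw 0.218 centre 465.2 -120.7
yellow px [ 88 313] [125 380] rect 272.8 54.7 75.3 31.5 yaw -0.073 centre 278.8 54.3
```

```bash
python3 - <<'E'
from h import *
plan((465,-121,5,0.218))
E
```

```text
(465, -121, 5) 0 -> [34.0, 1.0, 174.0] roll -1.6 rows>= 4
```

Emit:
arm_command --pt "34 1 30 -1.6 1" --pt "34 1 78 -1.6 1" --pt "34 1 126 -1.6 1" --pt "34 1 160 -1.6 1" --pt "34 1 174 -1.6 1"

```text
t: 12.3
eef_pos: [463.0, -120.1, 1.8]
tcp_rot: [-3.139, 0.004, 0.218]
ft_force: [-0.5, 0.8, 1.0]
opening: 0.999
grip_force: 0.0
```

Emit:
arm_command --pt "0 0 0 0 1" --pt "0 0 0 0 0" --pt "0 0 0 0 0" --pt "0 0 0 0 0" --pt "0 0 0 0 0"

```text
t: 12.8
eef_pos: [464.2, -120.9, 6.4]
tcp_rot: [3.141, -0.001, 0.217]
ft_force: [-0.8, 0.6, 0.2]
opening: 0.719
grip_force: 0.0
```

Emit:
arm_command --pt "0 0 0 0 0" --pt "0 0 0 0 0" --pt "0 0 0 0 0" --pt "0 0 0 0 0" --pt "0 0 0 0 0"

```text
t: 13.3
eef_pos: [463.9, -120.8, 5.7]
tcp_rot: [3.141, -0.0, 0.217]
ft_force: [-0.6, -0.7, 2.9]
opening: 0.42
grip_force: 30.0
```

Emit:
arm_command --pt "0 0 0 0 0" --pt "0 0 -40 0 0" --pt "0 0 -85 0 0" --pt "0 0 -120 0 0" --pt "0 0 -120 0 0"

```text
t: 13.8
eef_pos: [465.3, -121.2, 129.3]
tcp_rot: [3.138, -0.006, 0.218]
ft_force: [1.2, -0.0, -1.1]
opening: 0.42
grip_force: 30.0
```

Emit:
arm_command --pt "45 -12 0 4 0" --pt "90 -24 0 8 0" --pt "130 -34 0 12 0" --pt "159 -41 0 15.5 0" --pt "159 -41 0 15.5 0"

```text
t: 14.3
eef_pos: [612.3, -44.7, 123.9]
tcp_rot: [-3.141, 0.0, -0.053]
ft_force: [-0.9, -0.2, -1.5]
opening: 0.418
grip_force: 30.0
```

Emit:
arm_command --pt "0 0 0 0 0" --pt "0 0 25 0 0" --pt "0 0 37 0 0" --pt "0 0 37 0 0" --pt "0 0 37 0 0"

```text
t: 14.8
eef_pos: [609.9, -46.7, 88.7]
tcp_rot: [-3.142, 0.001, -0.054]
ft_force: [0.5, 0.7, -1.6]
opening: 0.419
grip_force: 30.0
```

Emit:
arm_command --pt "0 0 3 0 0" --pt "0 0 6 0 0" --pt "0 0 8 0 0" --pt "0 0 10 0 0" --pt "0 0 10 0 0"

```text
t: 15.3
eef_pos: [610.2, -46.4, 79.3]
tcp_rot: [3.141, -0.001, -0.053]
ft_force: [-3.9, -0.3, 5.7]
opening: 0.417
grip_force: 30.0
```

Emit:
arm_command --pt "0 0 3 0 0" --pt "0 0 6 0 0" --pt "0 0 9 0 0" --pt "0 0 9 0 0"

```text
t: 15.7
eef_pos: [610.1, -46.4, 70.4]
tcp_rot: [3.141, -0.0, -0.053]
ft_force: [-4.8, 0.9, 7.5]
opening: 0.418
grip_force: 30.0
```

Emit:
arm_command --pt "0 0 2.5 0 0" --pt "0 0 2.5 0 0.62" --pt "0 0 2.5 0 0.62" --pt "0 0 2.5 0 0.62" --pt "0 0 2.5 0 0.62"

```text
t: 16.2
eef_pos: [610.2, -46.4, 67.0]
tcp_rot: [3.142, 0.0, -0.053]
ft_force: [0.9, -0.1, -0.4]
opening: 0.619
grip_force: 0.0
```

Emit:
arm_command --pt "0 0 0 0 0.62" --pt "0 0 -20 0 0.62" --pt "0 0 -65 0 0.62" --pt "0 0 -112 0 1" --pt "0 0 -112 0 1"

```text
t: 16.7
eef_pos: [612.5, -46.7, 185.1]
tcp_rot: [3.14, -0.01, -0.053]
ft_force: [-0.3, -0.1, -0.2]
opening: 0.736
grip_force: 0.0
```

Emit:
arm_command --pt "-156 -53 0 0 1" --pt "-156 -53 0 0 1" --pt "-156 -53 0 0 1" --pt "-156 -53 0 0 1" --pt "-156 -53 0 0 1"

```text
t: 17.2
eef_pos: [456.1, 15.4, 179.4]
tcp_rot: [3.142, -0.0, -0.052]
ft_force: [0.3, 0.1, 0.2]
opening: 0.997
grip_force: 0.0
```

Emit:
arm_command --pt "0 0 0 0 1" --pt "0 0 0 0 1"

```text
t: 17.4
eef_pos: [458.7, 14.3, 178.9]
tcp_rot: [3.141, -0.001, -0.054]
ft_force: [0.4, -0.2, 0.0]
opening: 1.001
grip_force: 0.0
```

```bash
python3 - <<'E'
from h import *
s=env.state();print(s['t'],s['eef_pos'].round(1),s['tcp_rot'].round(3),s['opening'])
c=cam('wrist');save(c,'w5.png')
cart(c,'blue');cart(c,'yellow',90)
E
```

```text
17.4 [458.7  14.3 178.9] [ 3.141e+00 -1.000e-03 -5.400e-02] 1.000961970314634
blue px [64 76] [600  92] rect 571.6 0.3 427.1 11.9 yaw 1.517 centre 571.9 6.3
blue px [298 161] [344 221] rect 486.4 13.7 51.3 39.3 yaw -0.054 centre 492.4 13.4
yellow px [367   0] [436  71] rect 588.4 -41.3 40.9 39.7 yaw 1.517 centre 588.7 -35.3
yellow px [ 87 313] [125 379] rect 385.9 183.5 59.9 25.7 yaw -0.294 centre 391.6 181.7
```

View pics/w5.png

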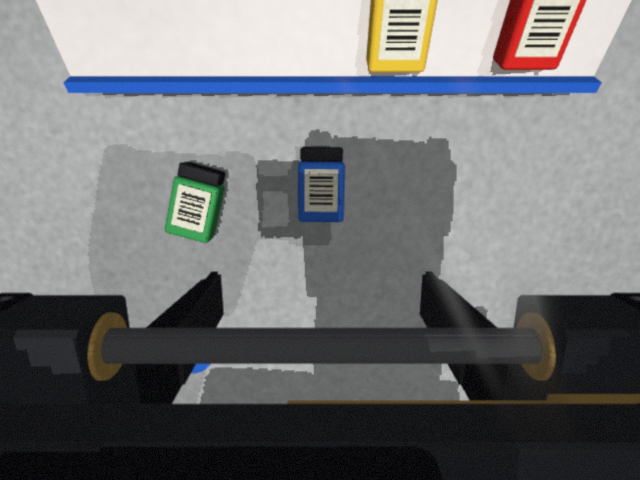

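Emit:
arm_command --pt "34 -1 30 0 1" --pt "34 -1 78 0 1" --pt "34 -1 126 0 1" --pt "34 -1 160 0 1" --pt "34 -1 174 0 1"

```text
t: 17.95
eef_pos: [490.6, 13.7, 1.5]
tcp_rot: [-3.141, 0.004, -0.054]
ft_force: [-0.6, 0.3, 1.3]
opening: 0.998
grip_force: 0.0
```

Emit:
arm_command --pt "0 0 0 0 1" --pt "0 0 0 0 0" --pt "0 0 0 0 0" --pt "0 0 0 0 0" --pt "0 0 0 0 0"

```text
t: 18.45
eef_pos: [491.7, 14.0, 5.9]
tcp_rot: [3.141, -0.002, -0.053]
ft_force: [-0.0, -0.0, -0.1]
opening: 0.717
grip_force: 0.0
```

Emit:
arm_command --pt "0 0 0 0 0" --pt "0 0 0 0 0" --pt "0 0 0 0 0" --pt "0 0 0 0 0" --pt "0 0 0 0 0"

```text
t: 18.95
eef_pos: [491.3, 14.0, 5.2]
tcp_rot: [3.141, -0.0, -0.053]
ft_force: [-0.5, -1.0, 2.8]
opening: 0.416
grip_force: 30.0
```

Emit:
arm_command --pt "0 0 0 0 0" --pt "0 0 -40 0 0" --pt "0 0 -85 0 0" --pt "0 0 -120 0 0" --pt "0 0 -120 0 0"

```text
t: 19.45
eef_pos: [492.9, 13.9, 128.9]
tcp_rot: [3.141, -0.007, -0.053]
ft_force: [0.4, 0.3, -1.3]
opening: 0.421
grip_force: 30.0
```

Emit:
arm_command --pt "45 -14 0 0 0" --pt "90 -28 0 0 0" --pt "122 -38 0 0 0" --pt "122 -38 0 0 0" --pt "122 -38 0 0 0"

```text
t: 19.95
eef_pos: [614.3, 45.7, 123.4]
tcp_rot: [3.141, 0.003, -0.053]
ft_force: [-1.1, -0.1, -1.1]
opening: 0.418
grip_force: 30.0
```

Emit:
arm_command --pt "0 0 0 0 0" --pt "0 0 25 0 0" --pt "0 0 37 0 0" --pt "0 0 37 0 0" --pt "0 0 37 0 0"

```text
t: 20.45
eef_pos: [615.0, 45.3, 88.4]
tcp_rot: [3.142, 0.0, -0.053]
ft_force: [-0.1, -0.2, -1.0]
opening: 0.418
grip_force: 30.0
```

Emit:
arm_command --pt "0 0 3 0 0" --pt "0 0 6 0 0" --pt "0 0 8 0 0" --pt "0 0 10 0 0" --pt "0 0 10 0 0"

```text
t: 20.95
eef_pos: [615.1, 45.5, 78.7]
tcp_rot: [3.141, -0.0, -0.053]
ft_force: [-3.0, -1.0, 5.5]
opening: 0.421
grip_force: 30.0
```

Emit:
arm_command --pt "0 0 3 0 0" --pt "0 0 6 0 0" --pt "0 0 9 0 0" --pt "0 0 9 0 0"

```text
t: 21.35
eef_pos: [615.0, 45.5, 69.9]
tcp_rot: [3.141, -0.0, -0.053]
ft_force: [-4.4, -0.6, 8.3]
opening: 0.418
grip_force: 30.0
```

Emit:
arm_command --pt "0 0 2 0 0" --pt "0 0 2 0 0.62" --pt "0 0 2 0 0.62" --pt "0 0 2 0 0.62" --pt "0 0 2 0 0.62"

```text
t: 21.85
eef_pos: [615.1, 45.5, 67.0]
tcp_rot: [3.142, 0.0, -0.053]
ft_force: [0.3, -1.0, 0.2]
opening: 0.614
grip_force: 0.0
```

Emit:
arm_command --pt "0 0 0 0 0.62" --pt "0 0 -20 0 0.62" --pt "0 0 -65 0 0.62" --pt "0 0 -112 0 1" --pt "0 0 -112 0 1"

```text
t: 22.35
eef_pos: [617.5, 45.5, 185.2]
tcp_rot: [-3.141, -0.01, -0.053]
ft_force: [0.0, 0.2, -0.6]
opening: 0.73
grip_force: 0.0
```

Emit:
arm_command --pt "-171 -83 0 15.3 1" --pt "-171 -83 0 15.3 1" --pt "-171 -83 0 15.3 1" --pt "-171 -83 0 15.3 1" --pt "-171 -83 0 15.3 1"

```text
t: 22.85
eef_pos: [444.7, 138.9, 178.9]
tcp_rot: [3.141, 0.002, -0.318]
ft_force: [-0.9, 0.3, -0.1]
opening: 0.996
grip_force: 0.0
```

Emit:
arm_command --pt "0 0 0 0 1" --pt "0 0 0 0 1"

```text
t: 23.05
eef_pos: [449.6, 137.2, 179.0]
tcp_rot: [-3.141, -0.001, -0.32]
ft_force: [0.4, 0.6, -0.5]
opening: 1.0
grip_force: 0.0
```

```bash
python3 - <<'E'
from h import *
s=env.state();print(s['t'],s['eef_pos'].round(1),s['tcp_rot'].round(3),s['opening'])
c=cam('wrist');save(c,'w6.png')
cart(c,'blue',60);cart(c,'green')
E
```

```text
23.05 [449.6 137.2 179. ] [-3.141e+00 -1.000e-03 -3.200e-01] 1.000361730446568
blue px [187   0] [535 101] rect 569.3 72.9 246.7 10.5 yaw 1.517 centre 569.6 78.9
blue px [351   0] [413  23] rect 583.5 49.8 42.0 13.9 yaw 1.25 centre 585.4 55.5
blue px [326 309] [367 328] rect 373.5 140.5 34.3 17.3 yaw 1.251 centre 375.4 146.2
green px [301 160] [346 219] rect 476.6 126.9 50.8 37.9 yaw -0.332 centre 482.3 125.0
```

Emit:
arm_command --pt "35 1 30 0.7 1" --pt "35 1 78 0.7 1" --pt "35 1 126 0.7 1" --pt "35 1 160 0.7 1" --pt "35 1 174 0.7 1"

```text
t: 23.6
eef_pos: [481.0, 124.6, 1.5]
tcp_rot: [3.14, 0.004, -0.334]
ft_force: [-0.3, 0.3, 0.7]
opening: 1.001
grip_force: 0.0
```

Emit:
arm_command --pt "0 0 0 0 1" --pt "0 0 0 0 0" --pt "0 0 0 0 0" --pt "0 0 0 0 0" --pt "0 0 0 0 0"

```text
t: 24.1
eef_pos: [482.1, 125.5, 5.9]
tcp_rot: [-3.141, -0.001, -0.332]
ft_force: [-1.2, 0.2, 0.2]
opening: 0.719
grip_force: 0.0
```

Emit:
arm_command --pt "0 0 0 0 0" --pt "0 0 0 0 0" --pt "0 0 0 0 0" --pt "0 0 0 0 0" --pt "0 0 0 0 0"

```text
t: 24.6
eef_pos: [481.7, 125.5, 5.2]
tcp_rot: [3.141, -0.0, -0.332]
ft_force: [-0.8, 0.5, 2.1]
opening: 0.419
grip_force: 30.0
```

Emit:
arm_command --pt "0 0 0 0 0" --pt "0 0 -40 0 0" --pt "0 0 -85 0 0" --pt "0 0 -120 0 0" --pt "0 0 -120 0 0"

```text
t: 25.1
eef_pos: [483.3, 125.8, 128.9]
tcp_rot: [-3.139, -0.006, -0.332]
ft_force: [0.3, 0.3, -1.4]
opening: 0.419
grip_force: 30.0
```

Emit:
arm_command --pt "40 -17 0 -5 0" --pt "80 -35 0 -10 0" --pt "110 -50 0 -14 0" --pt "127 -57 0 -16 0" --pt "127 -57 0 -16 0"

```text
t: 25.6
eef_pos: [621.5, 137.9, 123.3]
tcp_rot: [3.141, 0.001, -0.053]
ft_force: [-1.0, -0.2, -0.7]
opening: 0.418
grip_force: 30.0
```

Emit:
arm_command --pt "0 0 0 0 0" --pt "0 0 25 0 0" --pt "0 0 37 0 0" --pt "0 0 37 0 0" --pt "0 0 37 0 0"

```text
t: 26.1
eef_pos: [620.0, 138.0, 88.4]
tcp_rot: [3.141, 0.0, -0.053]
ft_force: [0.0, 0.1, -0.6]
opening: 0.419
grip_force: 30.0
```

Emit:
arm_command --pt "0 0 3 0 0" --pt "0 0 6 0 0" --pt "0 0 8 0 0" --pt "0 0 10 0 0" --pt "0 0 10 0 0"

```text
t: 26.6
eef_pos: [620.4, 138.0, 78.9]
tcp_rot: [3.142, -0.001, -0.053]
ft_force: [-3.9, -1.1, 5.5]
opening: 0.418
grip_force: 30.0
```

Emit:
arm_command --pt "0 0 3 0 0" --pt "0 0 6 0 0" --pt "0 0 9 0 0" --pt "0 0 9 0 0"

```text
t: 27.0
eef_pos: [620.1, 138.0, 70.0]
tcp_rot: [3.142, -0.0, -0.053]
ft_force: [-4.5, -0.2, 7.4]
opening: 0.417
grip_force: 30.0
```

Emit:
arm_command --pt "0 0 2 0 0" --pt "0 0 2 0 0.62" --pt "0 0 2 0 0.62" --pt "0 0 2 0 0.62" --pt "0 0 2 0 0.62"

```text
t: 27.5
eef_pos: [620.3, 137.9, 67.0]
tcp_rot: [3.141, 0.0, -0.053]
ft_force: [-0.1, -0.5, -1.0]
opening: 0.613
grip_force: 0.0
```

Emit:
arm_command --pt "0 0 0 0 0.62" --pt "0 0 -20 0 0.62" --pt "0 0 -65 0 0.62" --pt "0 0 -112 0 1" --pt "0 0 -112 0 1"

```text
t: 28.0
eef_pos: [622.7, 138.3, 185.3]
tcp_rot: [-3.14, -0.01, -0.053]
ft_force: [-0.2, 0.6, 0.0]
opening: 0.733
grip_force: 0.0
```

Emit:
arm_command --pt "-163 142 -80 0 1" --pt "-163 142 -80 0 1" --pt "-163 142 -80 0 1" --pt "-163 142 -80 0 1" --pt "-163 142 -80 0 1"

```text
t: 28.5
eef_pos: [447.7, 3.7, 259.7]
tcp_rot: [3.141, -0.0, -0.054]
ft_force: [0.8, -0.6, -0.2]
opening: 0.997
grip_force: 0.0
```

Emit:
arm_command --pt "0 0 0 0 1" --pt "0 0 0 0 1" --pt "0 0 0 0 1"

```text
t: 28.8
eef_pos: [450.6, 5.2, 258.5]
tcp_rot: [-3.142, 0.001, -0.053]
ft_force: [-0.5, -0.2, 0.6]
opening: 1.003
grip_force: 0.0
```

```bash
python3 - <<'E'
from h import *
s=env.state();print(s['t'],s['eef_pos'].round(1),s['tcp_rot'].round(3),s['opening'])
c=cam('wrist');save(c,'w7.png')
E
```

```text
28.8 [450.6   5.2 258.5] [-3.142e+00  1.000e-03 -5.300e-02] 1.0028675689527158
```

View pics/w7.png

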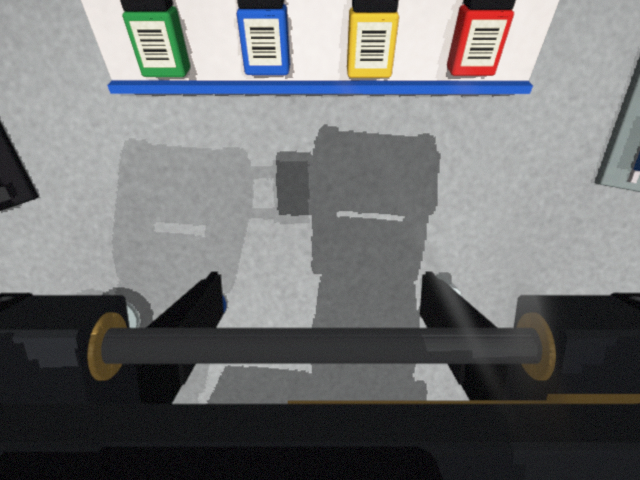

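```bash
python3 - <<'E'
from h import *
c=load('w7')
u=np.array([np.cos(RY),np.sin(RY),0]); yd=np.array([-u[1],u[0],0]); zz=np.array([0,0,1]); s3,c3=.5,.8660254
O=np.array([*RO,35]); n=-s3*u+c3*zz; X=c3*u+s3*zz
for k,p in dict(green=(154,42),blue=(263,43),yellow=(372,45),red=(480,44)).items():
    a=px2w(c,*p,0); o=c['world_from_camera'][:3,3]; d=a-o
    t=((O+24*n-o)@n)/(d@n); q=o+t*d; r=q-O
    sc=q-149*u+110*zz   # scanner origin for 90 mm range
    g=sc+15*u+np.array([0,0,13-19])
    print(k,q.round(1),'rack xy',round(r@X,1),round(r@yd,1),'TCP',g.round(1))
for z in(35,45): print(px2w(c,108,82,z),px2w(c,532,82,z),px2w(c,108,93,z))
plan((490,378,220,0.245),)
E
```

```text
green [607.5 138.1  77. ] rack xy 42.4 138.1 TCP [473.7 145.2 181. ]
blue [602.   46.7  76.6] rack xy 41.6 46.6 TCP [468.2  53.8 180.6]
yellow [595.7 -44.9  75.8] rack xy 40.0 -45.3 TCP [461.9 -37.8 179.8]
red [ 591.6 -135.7   76.2] rack xy 40.8 -136.1 TCP [ 457.8 -128.6  180.2]
[585.29542319 204.5329142   35.        ] [ 563.58082892 -203.39882848   35.        ] [575.42895726 206.48973891  35.        ]
[583.68768952 199.37901727  45.        ] [ 562.52401333 -198.20314364   45.        ] [574.07154439 201.28619564  45.        ]
(490, 378, 220) 0 -> [10.0, -187.0, 19.0] roll -8.5 rows>= 4
(490, 378, 220) 1 -> [38.0, -184.0, 19.0] roll -8.5 rows>= 4
```

Emit:
arm_command --pt "10 -187 10 -8.5 1" --pt "10 -187 10 -8.5 1" --pt "10 -187 10 -8.5 1" --pt "10 -187 10 -8.5 1"

```text
t: 29.25
eef_pos: [470.0, 194.3, 248.0]
tcp_rot: [3.142, 0.001, 0.097]
ft_force: [0.6, -0.7, 0.9]
opening: 0.999
grip_force: 0.0
```

Emit:
arm_command --pt "38 -184 0 -8.5 1" --pt "38 -184 0 -8.5 1" --pt "38 -184 0 -8.5 1" --pt "38 -184 0 -8.5 1"

```text
t: 29.65
eef_pos: [489.8, 381.6, 247.7]
tcp_rot: [3.141, 0.001, 0.246]
ft_force: [-0.4, -0.5, 0.4]
opening: 1.001
grip_force: 0.0
```

Emit:
arm_command --pt "0 0 0 0 1" --pt "0 0 0 0 1" --pt "0 0 0 0 1"

```text
t: 29.95
eef_pos: [490.1, 377.4, 248.4]
tcp_rot: [3.141, 0.001, 0.244]
ft_force: [-0.5, -1.1, 0.4]
opening: 1.001
grip_force: 0.0
```

```bash
python3 - <<'E'
from h import *
s=env.state();print(s['t'],s['eef_pos'].round(1),s['tcp_rot'].round(3),s['opening'])
c=cam('wrist');save(c,'w8.png')
E
```

```text
29.95 [490.1 377.4 248.4] [3.141e+00 1.000e-03 2.440e-01] 1.0008074487718845
```

View pics/w8.png

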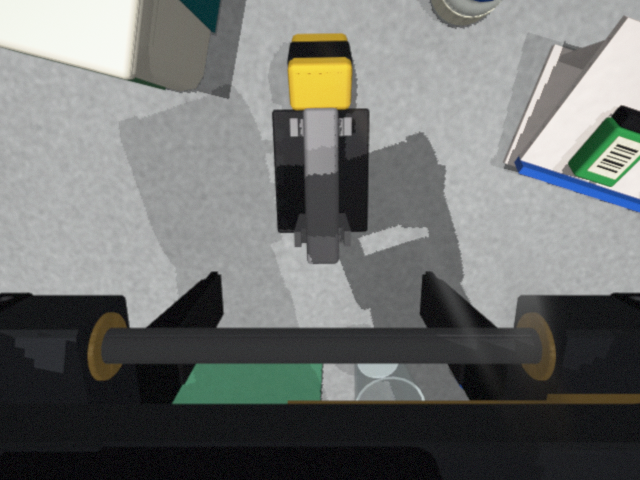

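```bash
python3 - <<'E'
from h import *
c=load('w8')
a=(px2w(c,306,120,106)+px2w(c,339,120,106))/2;b=(px2w(c,307,250,106)+px2w(c,339,250,106))/2
print(a.round(1),b.round(1),'yaw',np.arctan2(*(a-b)[[1,0]])); e=px2w(c,323,263,106);print('rear',e.round(1))
q=np.array([px2w(c,*p,10) for p in [(273,110),(369,110),(276,232),(366,232)]]);m=q.mean(0);print('foot',q.round(0).tolist(),m.round(1),np.arctan2(*((q[0]+q[1]-q[2]-q[3])[[1,0]])))
yw=.243;x=np.array([np.cos(yw),np.sin(yw)]);print('from rear',e[:2]+75*x)
g=m[:2]+15*x; print(g)
E
```

```text
[573.1 397.5 106. ] [470.2 371.4 106. ] yaw 0.248474750449351
rear [458.8 368.6 106. ]
foot [[575.0, 450.0, 10.0], [598.0, 355.0, 10.0], [450.0, 420.0, 10.0], [474.0, 323.0, 10.0]] [524.3 386.8  10. ] 0.24343480186478975
from rear [531.62612709 386.64265067]
[538.89738831 390.36495783]
```

Emit:
arm_command --pt "57 1 0 0 1" --pt "57 1 45 0 1" --pt "57 1 92 0 1" --pt "57 1 140 0 1" --pt "57 1 174 0 1"

```text
t: 30.5
eef_pos: [545.4, 388.8, 72.4]
tcp_rot: [3.141, 0.002, 0.242]
ft_force: [0.5, -0.2, 0.6]
opening: 1.001
grip_force: 0.0
```

Emit:
arm_command --pt "0 0 0 0 1" --pt "0 0 0 0 0" --pt "0 0 0 0 0" --pt "0 0 0 0 0" --pt "0 0 0 0 0"

```text
t: 31.0
eef_pos: [546.3, 390.8, 76.8]
tcp_rot: [-3.141, -0.002, 0.243]
ft_force: [-0.4, 1.0, -0.4]
opening: 0.722
grip_force: 0.0
```

Emit:
arm_command --pt "0 0 0 0 0" --pt "0 0 0 0 0" --pt "0 0 0 0 0" --pt "0 0 0 0 0" --pt "0 0 0 0 0"

```text
t: 31.5
eef_pos: [545.8, 390.6, 75.0]
tcp_rot: [3.142, 0.0, 0.244]
ft_force: [-0.5, 0.3, 0.4]
opening: 0.301
grip_force: 0.4
```

Emit:
arm_command --pt "0 0 0 0 0" --pt "0 0 0 0 0" --pt "0 0 0 0 0"

```text
t: 31.8
eef_pos: [545.8, 390.6, 75.0]
tcp_rot: [3.142, 0.0, 0.244]
ft_force: [0.4, 1.0, -0.1]
opening: 0.295
grip_force: 29.9
```

```bash
python3 - <<'E'
from h import *
import h
s=env.state; 
plan((545.8,390.6,210,.244),(457.5,-129.5,210,-.053),(457.5,-129.5,181,-.053),(463,-38.5,181,-.053))
print('between, yaw -.053:')
M=(R.from_euler('z',-.053)*R.from_euler('x',np.pi)).as_matrix()
P=[np.array(p) for p in [(457.5,-129.5,181),(467.5,53.2,181),(473.2,145,181),(462,-38.3,181)]]
for a,b in zip(P,P[1:]): print((M.T@(b-a)).round(1))
E
```

```text
(545.8, 390.6, 210) 0 -> [0.0, 0.0, -135.0] roll -0.0 rows>= 3
(457.5, -129.5, 210) 0 -> [-70.0, 161.0, 0.0] roll 5.7 rows>= 4
(457.5, -129.5, 210) 1 -> [-54.0, 167.0, 0.0] roll 5.7 rows>= 4
(457.5, -129.5, 210) 2 -> [-37.0, 172.0, 0.0] roll 5.7 rows>= 4
(457.5, -129.5, 181) 0 -> [0.0, -0.0, 29.0] roll -0.0 rows>= 1
(463, -38.5, 181) 0 -> [1.0, -91.0, -0.0] roll -0.0 rows>= 2
between, yaw -.053:
[   0.3 -183.    -0. ]
[  0.8 -92.   -0. ]
[ -1.5 183.6   0. ]
```

Emit:
arm_command --pt "0 0 -20 0 0" --pt "0 0 -50 0 0" --pt "0 0 -90 0 0" --pt "0 0 -135 0 0" --pt "0 0 -135 0 0"

```text
t: 32.3
eef_pos: [547.6, 391.6, 216.4]
tcp_rot: [-3.139, -0.009, 0.244]
ft_force: [0.1, 0.2, -1.3]
opening: 0.288
grip_force: 29.9
```

Emit:
arm_command --pt "-14 32 0 1.2 0" --pt "-28 64 0 2.4 0" --pt "-42 97 0 3.6 0" --pt "-56 129 0 4.7 0" --pt "-70 161 0 5.7 0"

```text
t: 32.8
eef_pos: [515.9, 216.0, 209.2]
tcp_rot: [3.141, 0.001, 0.143]
ft_force: [0.0, 0.6, -2.1]
opening: 0.292
grip_force: 29.9
```

Emit:
arm_command --pt "-11 33 0 1.2 0" --pt "-22 67 0 2.4 0" --pt "-32 100 0 3.6 0" --pt "-43 133 0 4.7 0" --pt "-54 167 0 5.7 0"

```text
t: 33.3
eef_pos: [486.4, 43.1, 209.4]
tcp_rot: [3.142, 0.001, 0.044]
ft_force: [0.3, -0.5, -1.5]
opening: 0.293
grip_force: 29.9
```

Emit:
arm_command --pt "-7 34 0 1.2 0" --pt "-15 69 0 2.4 0" --pt "-22 103 0 3.6 0" --pt "-30 138 0 4.7 0" --pt "-37 172 0 5.7 0"

```text
t: 33.8
eef_pos: [457.1, -130.4, 209.5]
tcp_rot: [-3.141, 0.001, -0.056]
ft_force: [0.7, 0.1, -1.6]
opening: 0.292
grip_force: 29.9
```

Emit:
arm_command --pt "0 0 15 0 0" --pt "0 0 29 0 0" --pt "0 0 29 0 0" --pt "0 0 29 0 0" --pt "0 0 29 0 0"

```text
t: 34.3
eef_pos: [458.1, -129.0, 181.5]
tcp_rot: [3.141, -0.001, -0.054]
ft_force: [-0.6, 0.1, -1.6]
opening: 0.294
grip_force: 29.9
```

```bash
python3 - <<'E'
from h import *
s=env.state();print(s['t'],s['eef_pos'].round(1),s['tcp_rot'].round(3),s['moment'].round(3))
c=cam('wrist');save(c,'w9.png'); d=cam('scene')
cv2.imwrite('pics/w9c.png',np.hstack([cv2.resize(c['frame'][:320,120:520,::-1],(500,400)),cv2.resize(d['frame'][190:310,230:320,::-1],(300,400))]))
E
```

```text
34.3 [ 458.1 -129.   181.5] [ 3.141e+00 -1.000e-03 -5.400e-02] [ 0.018  0.041 -0.018]
```

View pics/w9c.png

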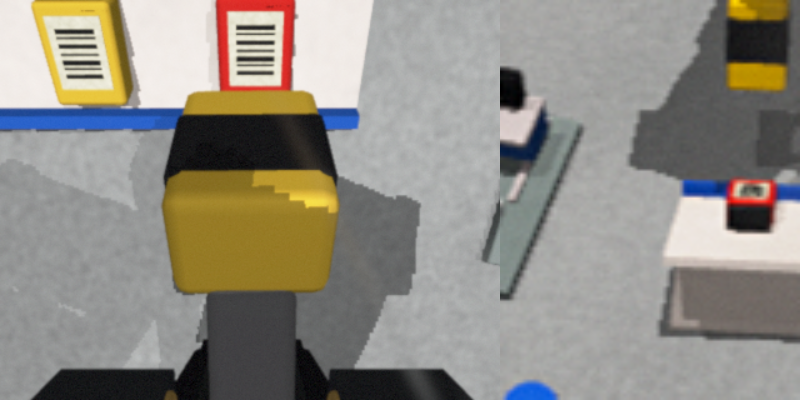

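```bash
python3 - <<'E'
from h import *
c=load('w9'); s=env.state(); M=(R.from_euler('xyz',s['tcp_rot'])).as_matrix()
ux=M[:,0]; uy=-M[:,1]; O=s['eef_pos']-14.6*ux+np.array([0,0,5])
for t in (-.1,-.05,0,.05):
    Q=R.from_rotvec(t*uy).as_matrix(); g=s['eef_pos']+[0,0,19]
    f=lambda x,y,z: w2px(c,g+Q@((O-g)+x*ux+y*uy+np.array([0,0,z]))).round(1)
    print(t,f(55,14,26),f(55,-14,26),f(20,14,26),f(20,-14,26))
c=load('w8');O=np.array([531.6,387,80]);ux=np.array([np.cos(.244),np.sin(.244),0]);uy=np.array([-ux[1],ux[0],0])
print('w8',w2px(c,O+55*ux+14*uy+[0,0,26]),w2px(c,O+55*ux-14*uy+[0,0,26]))
E
```

```text
-0.1 [283.4 230.1] [360.  230.1] [286.5 313.2] [356.9 313.3]
-0.05 [283.9 226.9] [359.6 226.9] [286.5 311.6] [356.9 311.6]
0 [284.4 224. ] [359.1 224. ] [286.6 309.9] [356.9 309.9]
0.05 [284.9 221.4] [358.6 221.5] [286.6 308.2] [356.9 308.2]
w8 [304.71957349 103.55790865] [340.82773382 103.53923335]
```

Emit:
arm_command --pt "0 0 0 0 0" --pt "0 0 0 0 0" --pt "0 0 0 0 0" --pt "0 0 0 0 0" --pt "0 0 0 0 0"

```text
t: 34.9
eef_pos: [457.9, -129.1, 181.1]
tcp_rot: [3.141, -0.0, -0.055]
ft_force: [-0.6, -0.6, -1.7]
opening: 0.293
grip_force: 29.9
```

Emit:
arm_command --pt "0 0 0 0 0" --pt "0 0 0 0 0" --pt "0 0 0 0 0" --pt "0 0 0 0 0" --pt "0 0 0 0 0"

```text
t: 35.4
eef_pos: [457.9, -129.1, 181.1]
tcp_rot: [3.141, -0.0, -0.055]
ft_force: [0.0, 0.8, -2.1]
opening: 0.296
grip_force: 29.9
```

Emit:
arm_command --pt "0 0 0 0 0" --pt "0 0 0 0 0" --pt "0 0 0 0 0" --pt "0 0 0 0 0" --pt "0 0 0 0 0"

```text
t: 35.9
eef_pos: [457.9, -129.1, 181.1]
tcp_rot: [3.142, -0.0, -0.055]
ft_force: [0.5, -1.0, -1.2]
opening: 0.294
grip_force: 29.9
```

Emit:
arm_command --pt "0 0 0 0 0" --pt "0 0 0 0 0" --pt "0 0 0 0 0" --pt "0 0 0 0 0" --pt "0 0 0 0 0"

```text
t: 36.4
eef_pos: [457.9, -129.1, 181.1]
tcp_rot: [3.141, -0.0, -0.055]
ft_force: [-0.3, -0.8, -1.7]
opening: 0.293
grip_force: 29.9
```

```bash
python3 - <<'E'
from h import *
d=cam('scene');e=cam('side')
save(d,'sc2.png');save(e,'si2.png')
a=cv2.resize(d['frame'][230:285,270:440,::-1],(800,259),interpolation=3)
b=cv2.resize(e['frame'][180:340,180:400,::-1],(440,320),interpolation=3)
cv2.imwrite('pics/v.png',np.vstack([a,np.hstack([b,np.zeros((320,360,3),np.uint8)])]))
E
```

```text
(no output)
```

View pics/v.png

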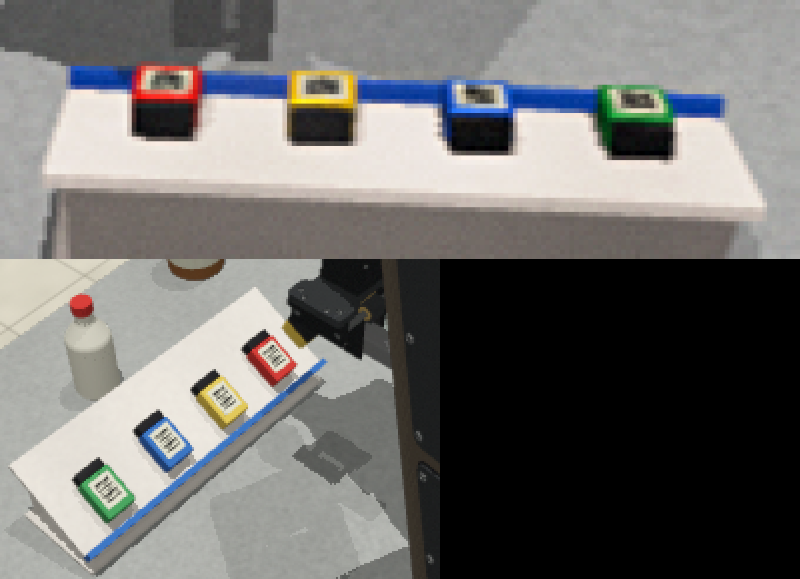

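```bash
python3 - <<'E'
from h import *
u=np.array([np.cos(RY),np.sin(RY),0]); zz=np.array([0,0,1]); O=np.array([*RO,35]); n=-.5*u+.8660254*zz
def on(c,p):
    o=c['world_from_camera'][:3,3]; d=px2w(c,*p,0)-o; return (o+((O+24*n-o)@n)/(d@n)*d).round(1)
d,e=load('sc2'),load('si2')
for k,a,b in [('r',(164,81),(270,355)),('y',(323,89),(221,401)),('b',(480,98),(167,440)),('g',(637,103),(107,490))]:
    print(k,on(d,(270+a[0]/4.706,230+a[1]/4.709)),on(e,(180+b[0]/2,180+(b[1]-259)/2)))
E
```

```text
r [ 592.5 -138.6   76.8] [ 595.4 -135.4   78.4]
y [598.9 -44.7  77.6] [594.6 -40.1  75. ]
b [606.8  47.1  79.3] [602.4  46.1  76.9]
g [609.  139.   77.8] [605.6 139.3  75.9]
```

Emit:
arm_command --pt "0 -37 0 0 0" --pt "1 -74 0 0 0" --pt "1 -111 0 0 0" --pt "1 -148 0 0 0" --pt "2 -183 0 0 0"

```text
t: 37.0
eef_pos: [469.8, 55.1, 181.2]
tcp_rot: [3.142, -0.0, -0.055]
ft_force: [0.3, -0.6, -1.3]
opening: 0.295
grip_force: 29.9
```

Emit:
arm_command --pt "0 0 0 0 0" --pt "0 0 0 0 0" --pt "0 0 0 0 0" --pt "0 0 0 0 0" --pt "0 0 0 0 0"

```text
t: 37.5
eef_pos: [470.0, 52.7, 181.1]
tcp_rot: [3.141, 0.0, -0.056]
ft_force: [-0.2, 0.7, -1.3]
opening: 0.293
grip_force: 29.9
```

Emit:
arm_command --pt "0 0 0 0 0" --pt "0 0 0 0 0" --pt "0 0 0 0 0" --pt "0 0 0 0 0" --pt "0 0 0 0 0"

```text
t: 38.0
eef_pos: [470.0, 53.6, 181.1]
tcp_rot: [3.142, -0.0, -0.055]
ft_force: [0.7, 0.1, -1.5]
opening: 0.29
grip_force: 29.9
```

Emit:
arm_command --pt "0 0 0 0 0" --pt "0 0 0 0 0" --pt "0 0 0 0 0" --pt "0 0 0 0 0" --pt "0 0 0 0 0"

```text
t: 38.5
eef_pos: [470.0, 53.5, 181.1]
tcp_rot: [3.142, -0.0, -0.055]
ft_force: [0.3, 1.2, -2.0]
opening: 0.289
grip_force: 29.9
```

Emit:
arm_command --pt "0 0 0 0 0" --pt "0 0 0 0 0" --pt "0 0 0 0 0" --pt "0 0 0 0 0" --pt "0 0 0 0 0"

```text
t: 39.0
eef_pos: [470.0, 53.5, 181.1]
tcp_rot: [3.142, 0.0, -0.055]
ft_force: [0.3, 0.1, -2.2]
opening: 0.293
grip_force: 29.9
```

Emit:
arm_command --pt "0 0 0 0 0" --pt "0 0 0 0 0" --pt "0 0 0 0 0" --pt "0 0 0 0 0" --pt "0 0 0 0 0"

```text
t: 39.5
eef_pos: [470.0, 53.5, 181.1]
tcp_rot: [3.142, -0.0, -0.055]
ft_force: [-0.0, 0.6, -2.1]
opening: 0.292
grip_force: 29.9
```

Emit:
arm_command --pt "0 -30 0 0 0" --pt "-1 -60 0 0 0" --pt "-1 -92 0 0 0" --pt "-1 -92 0 0 0" --pt "-1 -92 0 0 0"

```text
t: 40.0
eef_pos: [473.9, 145.9, 181.0]
tcp_rot: [3.141, 0.0, -0.053]
ft_force: [0.6, 0.0, -1.5]
opening: 0.291
grip_force: 29.9
```

Emit:
arm_command --pt "0 0 0 0 0" --pt "0 0 0 0 0" --pt "0 0 0 0 0" --pt "0 0 0 0 0" --pt "0 0 0 0 0"

```text
t: 40.5
eef_pos: [474.1, 145.2, 181.1]
tcp_rot: [3.141, -0.0, -0.055]
ft_force: [-0.4, -0.5, -2.4]
opening: 0.29
grip_force: 29.9
```

Emit:
arm_command --pt "0 0 0 0 0" --pt "0 0 0 0 0" --pt "0 0 0 0 0" --pt "0 0 0 0 0" --pt "0 0 0 0 0"

```text
t: 41.0
eef_pos: [474.0, 145.5, 181.1]
tcp_rot: [3.141, -0.0, -0.055]
ft_force: [0.0, -0.1, -1.5]
opening: 0.292
grip_force: 29.9
```

Emit:
arm_command --pt "0 0 0 0 0" --pt "0 0 0 0 0" --pt "0 0 0 0 0" --pt "0 0 0 0 0" --pt "0 0 0 0 0"

```text
t: 41.5
eef_pos: [474.0, 145.5, 181.1]
tcp_rot: [3.142, 0.0, -0.055]
ft_force: [-0.0, 0.0, -1.8]
opening: 0.293
grip_force: 29.9
```

Emit:
arm_command --pt "0 0 0 0 0" --pt "0 0 0 0 0" --pt "0 0 0 0 0" --pt "0 0 0 0 0" --pt "0 0 0 0 0"

```text
t: 42.0
eef_pos: [474.0, 145.5, 181.1]
tcp_rot: [3.142, -0.0, -0.055]
ft_force: [-0.2, 0.5, -1.2]
opening: 0.294
grip_force: 29.9
```

Emit:
arm_command --pt "0 0 0 0 0" --pt "0 0 0 0 0" --pt "0 0 0 0 0" --pt "0 0 0 0 0" --pt "0 0 0 0 0"

```text
t: 42.5
eef_pos: [474.0, 145.4, 181.1]
tcp_rot: [3.141, 0.0, -0.055]
ft_force: [0.2, -0.6, -1.8]
opening: 0.293
grip_force: 29.9
```

Emit:
arm_command --pt "0 37 0 0 0" --pt "-1 74 0 0 0" --pt "-1 111 0 0 0" --pt "-1 148 0 0 0" --pt "-1 183 0 0 0"

```text
t: 43.0
eef_pos: [462.8, -38.7, 181.2]
tcp_rot: [3.141, -0.0, -0.055]
ft_force: [1.0, 0.6, -0.9]
opening: 0.298
grip_force: 29.9
```

Emit:
arm_command --pt "0 0 0 0 0" --pt "0 0 0 0 0" --pt "0 0 0 0 0" --pt "0 0 0 0 0" --pt "0 0 0 0 0"

```text
t: 43.5
eef_pos: [463.0, -36.4, 181.1]
tcp_rot: [3.142, 0.0, -0.054]
ft_force: [-0.2, 0.6, -0.9]
opening: 0.291
grip_force: 29.9
```

Emit:
arm_command --pt "0 0 0 0 0" --pt "0 0 0 0 0" --pt "0 0 0 0 0" --pt "0 0 0 0 0" --pt "0 0 0 0 0"

```text
t: 44.0
eef_pos: [463.0, -37.2, 181.1]
tcp_rot: [3.142, 0.0, -0.055]
ft_force: [0.2, -0.4, -2.6]
opening: 0.291
grip_force: 29.9
```

Emit:
arm_command --pt "0 0 0 0 0" --pt "0 0 0 0 0" --pt "0 0 0 0 0" --pt "0 0 0 0 0" --pt "0 0 0 0 0"

```text
t: 44.5
eef_pos: [463.0, -37.2, 181.1]
tcp_rot: [3.142, 0.0, -0.055]
ft_force: [1.2, -0.8, -2.1]
opening: 0.293
grip_force: 29.9
```

Emit:
arm_command --pt "0 0 0 0 0" --pt "0 0 0 0 0" --pt "0 0 0 0 0" --pt "0 0 0 0 0" --pt "0 0 0 0 0"

```text
t: 45.0
eef_pos: [463.0, -37.2, 181.1]
tcp_rot: [3.141, 0.0, -0.055]
ft_force: [0.3, -0.1, -1.0]
opening: 0.291
grip_force: 29.9
```

Emit:
arm_command --pt "0 0 0 0 0" --pt "0 0 0 0 0" --pt "0 0 0 0 0" --pt "0 0 0 0 0" --pt "0 0 0 0 0"

```text
t: 45.5
eef_pos: [463.0, -37.2, 181.1]
tcp_rot: [3.141, -0.0, -0.055]
ft_force: [0.8, -0.8, -1.5]
opening: 0.294
grip_force: 29.9
```

```bash
python3 - <<'E'
from h import *
s=env.state();print(s['t'],s['eef_pos'].round(1),s['tcp_rot'].round(3))
plan((462,-37,210),(545.8,390.6,210,.244),(545.8,390.6,75.5,.244))
E
```

```text
45.5 [463.  -37.2 181.1] [ 3.141 -0.    -0.055]
(462, -37, 210) 0 -> [-1.0, -0.0, -29.0] roll -0.0 rows>= 1
(545.8, 390.6, 210) 0 -> [30.0, -216.0, -0.0] roll -8.6 rows>= 5
(545.8, 390.6, 210) 1 -> [62.0, -209.0, -0.0] roll -8.6 rows>= 5
(545.8, 390.6, 75.5) 0 -> [0.0, -0.0, 134.0] roll -0.0 rows>= 3
```

Back to the cradle.

Emit:
arm_command --pt "0 0 -15 0 0" --pt "0 0 -30 0 0" --pt "0 0 -30 0 0"

```text
t: 45.8
eef_pos: [463.6, -37.3, 212.4]
tcp_rot: [3.141, -0.003, -0.055]
ft_force: [0.2, 0.5, -2.9]
opening: 0.296
grip_force: 29.9
```

Emit:
arm_command --pt "6 -43 0 -2 0" --pt "12 -86 0 -4 0" --pt "18 -130 0 -6 0" --pt "24 -173 0 -8 0" --pt "30 -216 0 -8.6 0"

```text
t: 46.3
eef_pos: [504.7, 178.6, 210.3]
tcp_rot: [3.141, 0.001, 0.096]
ft_force: [0.7, -0.8, -2.1]
opening: 0.291
grip_force: 29.9
```

Emit:
arm_command --pt "12 -42 0 -2 0" --pt "25 -84 0 -4 0" --pt "37 -126 0 -6 0" --pt "50 -168 0 -8 0" --pt "62 -209 0 -8.6 0"

```text
t: 46.8
eef_pos: [546.5, 392.6, 209.8]
tcp_rot: [3.141, 0.001, 0.247]
ft_force: [1.4, -0.2, -1.7]
opening: 0.291
grip_force: 29.9
```

Emit:
arm_command --pt "0 0 0 0 0" --pt "0 0 0 0 0" --pt "0 0 0 0 0" --pt "0 0 0 0 0"

```text
t: 47.2
eef_pos: [546.7, 389.7, 211.1]
tcp_rot: [3.141, 0.0, 0.244]
ft_force: [0.5, 0.0, -1.4]
opening: 0.295
grip_force: 29.9
```

```bash
python3 - <<'E'
from h import *
s=env.state();print(s['t'],s['eef_pos'].round(1),s['tcp_rot'].round(3))
plan((545.8,390.6,75.5,.244))
c=cam('side');save(c,'s3.png'); 
E
```

```text
47.2 [546.7 389.7 211.1] [3.141 0.    0.244]
(545.8, 390.6, 75.5) 0 -> [-1.0, -1.0, 136.0] roll 0.0 rows>= 3
```

Emit:
arm_command --pt "-0.7 -1 30 0 0" --pt "-0.7 -1 60 0 0" --pt "-0.7 -1 90 0 0" --pt "-0.7 -1 105 0 0" --pt "-0.7 -1 112 0 0"

```text
t: 47.75
eef_pos: [545.6, 390.9, 98.1]
tcp_rot: [3.141, 0.001, 0.245]
ft_force: [0.1, -0.2, -1.2]
opening: 0.291
grip_force: 29.9
```

Emit:
arm_command --pt "0 0 4 0 0" --pt "0 0 9 0 0" --pt "0 0 14 0 0" --pt "0 0 19 0 0" --pt "0 0 22 0 0"

```text
t: 48.25
eef_pos: [545.7, 391.6, 76.9]
tcp_rot: [3.142, -0.0, 0.245]
ft_force: [-0.2, -0.1, -2.1]
opening: 0.294
grip_force: 29.9
```

Emit:
arm_command --pt "0 0 1 0 0" --pt "0 0 1 0 0" --pt "0 0 1 0 0"

```text
t: 48.55
eef_pos: [545.8, 391.6, 76.2]
tcp_rot: [3.142, -0.0, 0.245]
ft_force: [0.2, -0.3, -2.6]
opening: 0.292
grip_force: 29.9
```

Emit:
arm_command --pt "0 1 0.6 0 0" --pt "0 1 1.2 0 0" --pt "0 1 1.2 0 0" --pt "0 1 1.2 0 0.5" --pt "0 1 1.2 0 0.7"

```text
t: 49.05
eef_pos: [546.1, 390.7, 75.0]
tcp_rot: [-3.142, -0.0, 0.245]
ft_force: [0.4, 0.4, -0.7]
opening: 0.41
grip_force: 0.0
```

Emit:
arm_command --pt "0 0 0 0 1" --pt "0 0 0 0 1" --pt "0 0 0 0 1" --pt "0 0 0 0 1" --pt "0 0 0 0 1"

```text
t: 49.55
eef_pos: [546.0, 390.6, 74.9]
tcp_rot: [3.141, -0.0, 0.245]
ft_force: [-0.4, 0.2, 0.5]
opening: 0.827
grip_force: 0.0
```

Emit:
arm_command --pt "0 0 -20 0 1" --pt "0 0 -60 0 1" --pt "0 0 -110 0 1" --pt "0 0 -155 0 1" --pt "0 0 -155 0 1"

```text
t: 50.05
eef_pos: [547.7, 391.7, 236.8]
tcp_rot: [-3.139, -0.01, 0.245]
ft_force: [0.1, 0.2, 0.7]
opening: 1.001
grip_force: 0.0
```

Emit:
arm_command --pt "-40 0 -20 0 1" --pt "-56 0 -20 0 1" --pt "-56 0 -20 0 1" --pt "-56 0 -20 0 1"

```text
t: 50.45
eef_pos: [491.9, 377.1, 249.6]
tcp_rot: [3.141, -0.0, 0.245]
ft_force: [-0.1, -1.1, 0.2]
opening: 1.001
grip_force: 0.0
```

```bash
python3 - <<'E'
from h import *
s=env.state();print(s['t'],s['eef_pos'].round(1),s['tcp_rot'].round(3))
c=cam('wrist');save(c,'w10.png'); d=cam('side');save(d,'si3.png')
cv2.imwrite('pics/v2.png',np.hstack([cv2.resize(c['frame'][:300,170:470,::-1],(400,400)),cv2.resize(d['frame'][340:470,80:240,::-1],(400,400*130//160)) if 0 else cv2.resize(d['frame'][340:480,80:220,::-1],(400,400))]))
plan((480,200,230,.244),(480,-200,230,1.0),(475,-351,200,1.343))
E
```

```text
50.45 [491.9 377.1 249.6] [ 3.141 -0.     0.245]
(480, 200, 230) 0 -> [-55.0, 169.0, 19.0] roll 0.1 rows>= 4
(480, -200, 230) 0 -> [-48.0, 194.0, 0.0] roll -21.7 rows>= 4
(480, -200, 230) 1 -> [-117.0, 163.0, 0.0] roll -21.7 rows>= 4
(475, -351, 200) 0 -> [-130.0, 77.0, 30.0] roll -19.7 rows>= 4
```

View pics/v2.png

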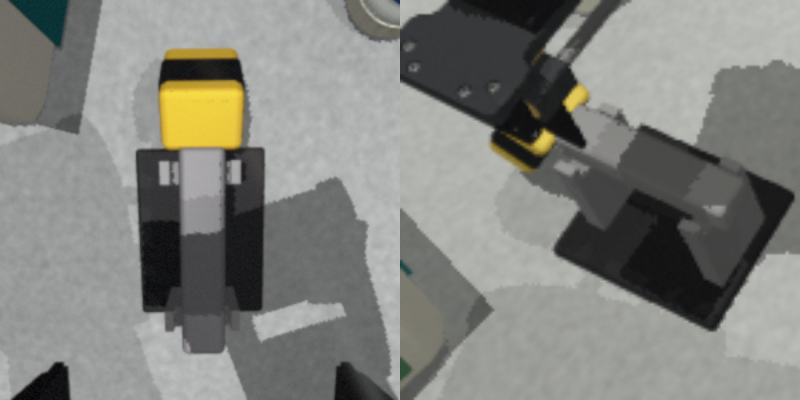

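Emit:
arm_command --pt "-55 169 20 0 1" --pt "-55 169 20 0 1" --pt "-55 169 20 0 1" --pt "-55 169 20 0 1" --pt "-55 169 20 0 1"

```text
t: 51.05
eef_pos: [479.7, 196.7, 229.2]
tcp_rot: [3.141, 0.002, 0.242]
ft_force: [0.5, 1.0, 0.3]
opening: 0.998
grip_force: 0.0
```

Emit:
arm_command --pt "-48 194 0 -21.7 1" --pt "-48 194 0 -21.7 1" --pt "-48 194 0 -21.7 1" --pt "-48 194 0 -21.7 1" --pt "-48 194 0 -21.7 1"

```text
t: 51.55
eef_pos: [480.7, -3.6, 229.6]
tcp_rot: [3.141, 0.0, 0.621]
ft_force: [0.6, -0.2, 0.3]
opening: 1.002
grip_force: 0.0
```

Emit:
arm_command --pt "-117 163 0 -21.7 1" --pt "-117 163 0 -21.7 1" --pt "-117 163 0 -21.7 1" --pt "-117 163 0 -21.7 1" --pt "-117 163 0 -21.7 1"

```text
t: 52.05
eef_pos: [481.0, -204.4, 229.4]
tcp_rot: [3.141, 0.0, 1.0]
ft_force: [1.2, 0.8, -0.6]
opening: 1.0
grip_force: 0.0
```

Emit:
arm_command --pt "-130 77 30 -19.7 1" --pt "-130 77 30 -19.7 1" --pt "-130 77 30 -19.7 1" --pt "-130 77 30 -19.7 1" --pt "-130 77 30 -19.7 1"

```text
t: 52.55
eef_pos: [475.5, -352.2, 198.8]
tcp_rot: [-3.14, -0.001, 1.344]
ft_force: [-0.3, 0.6, 0.1]
opening: 1.0
grip_force: 0.0
```

Emit:
arm_command --pt "0 0 0 0 1" --pt "0 0 0 0 1" --pt "0 0 0 0 1"

```text
t: 52.85
eef_pos: [475.7, -350.6, 200.5]
tcp_rot: [3.141, 0.0, 1.348]
ft_force: [-0.1, 0.5, 0.2]
opening: 1.002
grip_force: 0.0
```

```bash
python3 - <<'E'
from h import *
s=env.state();print(s['t'],s['eef_pos'].round(1),s['tcp_rot'].round(3))
plan((477,-353,69,1.343))
E
```

```text
52.85 [ 475.7 -350.6  200.5] [3.141 0.    1.348]
(477, -353, 69) 0 -> [-2.0, 2.0, 131.0] roll 0.3 rows>= 3
```

Emit:
arm_command --pt "-2 2 45 0 1" --pt "-2 2 90 0 1" --pt "-2 2 131 0 1" --pt "-2 2 131 0 1" --pt "-2 2 131 0 1"

```text
t: 53.35
eef_pos: [477.1, -354.0, 69.8]
tcp_rot: [-3.141, -0.0, 1.347]
ft_force: [-0.7, -0.4, 1.2]
opening: 1.001
grip_force: 0.0
```

Emit:
arm_command --pt "0 0 0 0 0" --pt "0 0 0 0 0" --pt "0 0 0 0 0" --pt "0 0 0 0 0" --pt "0 0 0 0 0"

```text
t: 53.85
eef_pos: [476.7, -354.3, 69.4]
tcp_rot: [3.141, 0.0, 1.347]
ft_force: [-0.4, 0.5, -0.5]
opening: 0.641
grip_force: 0.0
```

Emit:
arm_command --pt "0 0 0 0 0" --pt "0 0 0 0 0" --pt "0 0 0 0 0" --pt "0 0 0 0 0" --pt "0 0 0 0 0"

```text
t: 54.35
eef_pos: [476.7, -354.2, 68.9]
tcp_rot: [-3.142, 0.0, 1.347]
ft_force: [-0.3, -0.5, -0.2]
opening: 0.216
grip_force: 0.0
```

Emit:
arm_command --pt "0 0 0 0 0" --pt "0 0 0 0 0" --pt "0 0 0 0 0" --pt "0 10 0 0 0" --pt "0 20 0 0 0"

```text
t: 54.85
eef_pos: [496.3, -358.7, 68.9]
tcp_rot: [-3.14, -0.0, 1.346]
ft_force: [-3.5, -0.1, -0.4]
opening: 0.167
grip_force: 30.0
```

Emit:
arm_command --pt "0 8 0 0 0" --pt "0 15 0 0 0" --pt "0 20 0 0 0" --pt "0 22 0 0 0" --pt "0 22 0 0 0"

```text
t: 55.35
eef_pos: [518.2, -363.8, 68.9]
tcp_rot: [3.14, 0.0, 1.347]
ft_force: [2.2, -3.1, -2.2]
opening: 0.169
grip_force: 30.0
```

Not at the stop yet; push on a little.

Emit:
arm_command --pt "0 2 0 0 0" --pt "0 4 0 0 0" --pt "0 5 0 0 0" --pt "0 5 0 0 0" --pt "0 5 0 0 0"

```text
t: 55.85
eef_pos: [521.2, -364.5, 68.9]
tcp_rot: [-3.139, -0.0, 1.347]
ft_force: [-11.0, -1.2, 3.1]
opening: 0.165
grip_force: 30.0
```

Emit:
arm_command --pt "0 0 0 0 1" --pt "0 0 0 0 1" --pt "0 0 0 0 1" --pt "0 0 0 0 1" --pt "0 0 0 0 1"

```text
t: 56.35
eef_pos: [522.6, -364.6, 68.9]
tcp_rot: [3.141, 0.0, 1.347]
ft_force: [-0.2, 0.9, 0.2]
opening: 0.536
grip_force: 0.0
```

Emit:
arm_command --pt "0 0 0 0 1" --pt "0 0 0 0 1" --pt "0 0 -50 0 1" --pt "0 0 -100 0 1" --pt "0 0 -145 0 1"

```text
t: 56.85
eef_pos: [522.4, -364.6, 216.1]
tcp_rot: [3.141, 0.0, 1.347]
ft_force: [-0.2, -0.4, 0.1]
opening: 0.949
grip_force: 0.0
```

Emit:
arm_command --pt "-30 0 -20 0 1" --pt "-30 0 -20 0 1" --pt "-30 0 -20 0 1" --pt "-30 0 -20 0 1"

```text
t: 57.25
eef_pos: [515.5, -393.1, 232.5]
tcp_rot: [-3.14, -0.001, 1.347]
ft_force: [0.6, 0.1, -0.6]
opening: 1.002
grip_force: 0.0
```

```bash
python3 - <<'E'
from h import *
s=env.state();print(s['t'],s['eef_pos'].round(1),s['ft_force'].round(1))
c=cam('wrist');save(c,'w11.png'); d=cam('side');save(d,'si4.png')
cv2.imwrite('pics/v3.png',np.hstack([cv2.resize(c['frame'][:300,170:470,::-1],(400,400)),cv2.resize(d['frame'][170:470,80:380,::-1],(400,400))]))
E
```

```text
57.25 [ 515.5 -393.1  232.5] [ 0.6  0.1 -0.6]
```

View pics/v3.png

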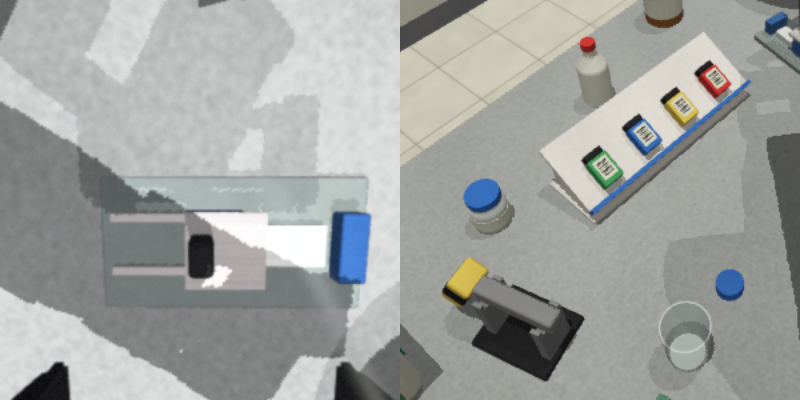

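```bash
python3 -c "
from cell import env
print(env.job_done())"
```

```text
the job is handed in; nothing more can be done
None
```

I handed the job in at about 57 s; `env.job_done()` returned no verdict. The last pictures show all four cartridges label up on the rack, the scanner back in its cradle, the empty clamp shut and the glassware undisturbed; I held the scanner on each label for over 2 s in the order red, blue, green, yellow, though nothing confirmed the reads.

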